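Pack the sawn blocks, snap the lid on and shut its vent

ROBOT

A 6-joint arm with a two-finger parallel gripper is mounted at the origin on a cart in front of the work surface, level with it; the furniture and walls round the work are solid. World frame = base frame: x ahead of the robot, y to its left, z up, the work surface at z = 0. Lengths are in m, angles in rad, forces in N, time in s.
With the tool pointing down it reaches from about 0.35 to 0.85 m from the base axis. Payload 8.1 kg.
Tool frame: the origin (TCP) lies on the mounting face of the last link; the fingertips stand 186 mm ahead of it and the grasp point (between the pads) lies 167 mm ahead of it; z points along the fingers, y is the line along which they close (so a half turn about z gives the same grasp; the last joint's range is limited). The gripper opens to 93 mm and grips with 3 to 60 N. Pads are 15 mm wide; open, the fingers measure 128 mm over their backs; the gripper's body (75 mm by 188 mm) begins 65 mm behind the grasp point.
Start: joints at [-1.387, 0.13, 1.488, -0, 1.523, -0.085], TCP at [0.159, -0.578, 0.405] pointing down, gripper open.
Joint ranges: [-2.96, 2.96], [-0.89, 2.26], [0.02, 2.5], [-1.34, 4.48], [0, 2.73], [-2.66, 2.66]. Speed limits (rad/s): [2.39, 2.39, 2.79, 3.14, 3.14, 3.14].

INTERFACE

Orientations are given as a rotation vector (axis times angle).
In Python, from plant import * gives the robot as it stands. The module is installed in compiled form; this text tells all that it offers.
- The arm moves only by the tool arm_command, never from a script. Its argument "increments" is a list of rows, each a list of 6 numbers: the shift along the tool's x, y, z in units of 0.2 m (1.0 is 0.2 m), then the turn, a rotation vector about the tool's x, y, z in units of pi rad (1.0 is pi rad). A call has exactly 5 rows; each row is the pose to reach, as a shift and turn from the pose commanded when the call began, along the tool's axes at that moment, turning the shorter way round; what a row does not reach only later rows make up. A row lasts 1/8 s, in which the tool goes at most 62.5 mm and 10.7 degrees, less where a joint would pass 70% of its speed; a pose out of reach is approached as far as the arm can. A call with a number of a shift or a turn outside -1 to 1 is refused whole. A call with a gripper value outside its range is refused whole. "fingers" is the closure, from -1 (fully open) to 1 (shut), set as the call begins (left out, the last holds). The fingers move at their own pace and stop on an object; "force" is the grip in N (left out, the last holds). Time passes only in rows, so rows that repeat a pose let the fingers close, or fill a call up. It gives the time, the measured TCP pose, the force, the opening and the grip force at its end, in the units of the state.
- read_state(): the state, without advancing time (a new reading comes with each control period).
- read_camera(name): name is "scene" or "top" or "wrist"; returns a dict with "image" (384x512x3 uint8, red, green, blue), "fx", "fy", "cx", "cy" (pixels), "T" (4x4, takes a point from camera to world coordinates). Camera axes: x right, y down, z forward; pixel columns grow to the right and rows downward; lengths in m; the calibration is good to about 2 mm. A picture is of the moment at which its call begins. There is no depth.
- close_job(): hands the job in; it is judged then, once.
The state is a dict: "t": time; "q": joint angles; "dq": joint speeds; "joint_torque": joint torques, N m; "tool_pos": TCP position; "orientation": TCP orientation; "force": force on the tool from outside, world axes, zero at the start; "wrist_torque": the same for the moment, N m; "opening": finger opening in m; "gripper_force": force on a finger pad.
Only numpy, scipy, OpenCV 4.12 (cv2) and the standard library are available. Lean on these libraries where they do the work, as an engineer would, in place of code of your own. Each camera call takes 0.05 s, during which the arm holds its last target. There are 200 camera calls.

TASK

Pack every loose brown wood block on the table (about as big as a thumb joint) into the grey storage tub, but leave the little bamboo ring where it lies. Then put the blue lid on and press it down until both orange catches snap over it and it sits level on the rim all round; only after that, turn the lid's vent knob until its red pointer is at the long white zero tick, so that the vent is shut, and let go.

Things in the scene. Friction and masses are not known exactly. Their poses are not given: they have to be found in the camera images.
- tub: grey plastic storage tub, fixed to the table. Origin: centre of its underside; x along its length, z up. Outside 180 (x) x 140 (y) x 60 mm high, inside 170 x 130 mm; walls 5 mm, floor top at z = 5 mm, rim at z = 60 mm. In the middle of each long side (+y and -y) an orange sprung catch.
- nose_a (a point): nose of the catch on the tub's +y side; the -y side has its mirror twin. Catch 64 mm long (x), reaching out to y = 80 mm and up to z = 78 mm; its sloped top guides the lid in. A lid laid on loosely rests on both noses, its plate 13 mm above the rim; a push of 12 to 16 N on the middle springs the catches 2 mm outwards, the lid drops onto the rim and the noses snap over its edges and hold it.
- lid_plate (a point): centre of the underside of the loose blue lid's plate (184 x 144 x 6 mm), the face that lands on the rim; x along the lid's length, z up. Below it a plug 14 mm deep (165 x 127 mm, its lowest 4 mm 159 x 121 mm) enters the tub's mouth with 2.5 mm (x) and 1.5 mm (y) to spare each side. Either way round fits. Long white zero tick at the lid's +x side of the knob. Starts plug down on the table.
- vent_grip (a point): vent knob in the middle of the lid, also the lid's handle: black upright bar 50 mm long (its x) x 14 mm wide (its y) x 27 mm high on a round base of 54 mm. Point half-way up the bar, 26 mm above point lid_plate; the bar's top is 13 mm above the point. Grip it across its 14 mm. x points to the bar's end with the red pointer stripe.
- vent (a joint): angle of the vent knob on the lid, rad: 0 when its red pointer points at the long white zero tick (lid's +x; vent shut), growing counterclockwise from above; turns from -2.6 to 2.6, starts between 1.0 and 2.2; stiff (0.04 N m): it stays where it is left, and the lid can be carried by it.
- ring_center (a point): bystander: small pale bamboo ring, 45 x 42 x 12 mm, lying flat among the blocks; not to be packed. Point at its centre.
- block_0_center (a point): brown sawn wood block, 27 (x) x 22 (y) x 21 mm high, 30 g; lies flat on the table; may be absent (None). Point at its centre, half-way up.
- block_1_center (a point): brown sawn wood block, 27 (x) x 22 (y) x 21 mm high, 30 g; lies flat on the table; may be absent (None). Point at its centre, half-way up.
- block_2_center (a point): brown sawn wood block, 27 (x) x 22 (y) x 21 mm high, 30 g; lies flat on the table; may be absent (None). Point at its centre, half-way up.
- block_3_center (a point): brown sawn wood block, 27 (x) x 22 (y) x 21 mm high, 30 g; lies flat on the table; may be absent (None). Point at its centre, half-way up.
- block_4_center (a point): brown sawn wood block, 27 (x) x 22 (y) x 21 mm high, 30 g; lies flat on the table; may be absent (None). Point at its centre, half-way up.
- block_5_center (a point): brown sawn wood block, 27 (x) x 22 (y) x 21 mm high, 30 g; lies flat on the table; may be absent (None). Point at its centre, half-way up.
- block_6_center (a point): brown sawn wood block, 27 (x) x 22 (y) x 21 mm high, 30 g; lies flat on the table; may be absent (None). Point at its centre, half-way up.
- block_7_center (a point): brown sawn wood block, 27 (x) x 22 (y) x 21 mm high, 30 g; lies flat on the table; may be absent (None). Point at its centre, half-way up.
- lid: the loose lid as a whole, 0.16 kg with its knob; origin: centre of the plug's underside, 14 mm below point lid_plate.

How it is judged:
On the way, in this order (a step that is already met when the one before it is completed fails the run):
1. every block present lies in the tub (x of block_0_center in the frame of tub between -0.085 and 0.085 m and y of block_0_center in the frame of tub between -0.065 and 0.065 m and z of block_0_center in the frame of tub between 0 and 0.05 m and x of block_1_center in the frame of tub between -0.085 and 0.085 m and y of block_1_center in the frame of tub between -0.065 and 0.065 m and z of block_1_center in the frame of tub between 0 and 0.05 m and x of block_2_center in the frame of tub between -0.085 and 0.085 m and y of block_2_center in the frame of tub between -0.065 and 0.065 m and z of block_2_center in the frame of tub between 0 and 0.05 m and x of block_3_center in the frame of tub between -0.085 and 0.085 m and y of block_3_center in the frame of tub between -0.065 and 0.065 m and z of block_3_center in the frame of tub between 0 and 0.05 m and x of block_4_center in the frame of tub between -0.085 and 0.085 m and y of block_4_center in the frame of tub between -0.065 and 0.065 m and z of block_4_center in the frame of tub between 0 and 0.05 m and x of block_5_center in the frame of tub between -0.085 and 0.085 m and y of block_5_center in the frame of tub between -0.065 and 0.065 m and z of block_5_center in the frame of tub between 0 and 0.05 m and x of block_6_center in the frame of tub between -0.085 and 0.085 m and y of block_6_center in the frame of tub between -0.065 and 0.065 m and z of block_6_center in the frame of tub between 0 and 0.05 m and x of block_7_center in the frame of tub between -0.085 and 0.085 m and y of block_7_center in the frame of tub between -0.065 and 0.065 m and z of block_7_center in the frame of tub between 0 and 0.05 m), for 0.2 s.
2. the lid is pressed home and level on the tub's rim (all of step 1 and z of lid_plate in the frame of tub between 0.055 and 0.063 m and horizontal distance between lid_plate and tub below 0.008 m and angle between lid_plate's own z axis and vertical below 0.035 rad), for 0.2 s.
3. the vent knob's pointer is at zero, the lid still home (z of lid_plate in the frame of tub between 0.055 and 0.063 m and horizontal distance between lid_plate and tub below 0.008 m and angle between lid_plate's own z axis and vertical below 0.035 rad and value of joint vent between -0.12 and 0.12 rad), for 0.2 s.
At the end, for the whole second after the job is handed in: Every block present lies inside the tub (centre within the walls and below 50 mm over the tub's underside); the lid's plate is within 3 mm of the rim, centred within 8 mm and level within 0.035 rad, at rest; the vent knob is within 0.12 rad of zero; the ring is on the table (all of step 1 and all of step 3 and linear speed of lid below 0.02 m/s and height (world z) of ring_center below 0.03 m); the robot touches nothing.
It fails at once if the bamboo ring is carried off or pushed more than 8 cm from its place (distance of ring_center from where it was at the start of the episode above 0.08 m).
Of block_0, block_1, block_2, block_3, block_4, block_5, block_6, block_7 only 6 to 8 are there at a start; the rules pass over those that are not, and their reading is None.
At some moment in a run one of block_0, block_1, block_2, block_3, block_4, block_5, block_6, block_7 may be knocked a few centimetres aside while the robot is not near it.
Once in a run the grip may slacken for a moment while it holds something.
It also fails if it takes over 210 s, if anything falls off the work surface, if the arm or the gripper's body presses on something with over 40 N, if the wrist force passes 120 N, or if a joint passes its speed limit or range.

## Working session

There is one attempt and no reset: what is moved stays moved. The work goes in short steps, Python scripts to look and compute and a tool call to move; the robot and the scene stay as the last step left them, time stands still between calls to the robot, and variables do not carry over. Pictures are saved under pics/ and viewed, at most 14 in all, crops included, and the job is handed in when it is done.

Besides the shell and the picture viewer there is one more tool, called as a command line: name --pt "numbers of a row" for each row, then --argument value for the rest. arm_command: Moves the arm, as the interface text tells. Shifts and turns lie within -1 to 1; 1 stands for 0.2 m of shift or pi rad of turn. Its arguments: {"type":"object","properties":{"increments":{"type":"array","items":{"type":"array","items":{"type":"number","minimum":-1,"maximum":1}}},"fingers":{"type":"number"},"force":{"type":"number"}},"required":["increments"]}

```bash
mkdir -p pics
python3 - <<'E'
from plant import *
import cv2,numpy as np
for n in ["scene","top"]:
    c=read_camera(n); cv2.imwrite(f"pics/{n}0.png",c["image"][:,:,::-1])
    print(n,c["fx"],c["cx"],c["cy"],np.round(c["T"],3).tolist())
s=read_state(); print(s["t"],s["tool_pos"],s["orientation"],s["opening"])
E
```

```text
scene 361.699351526954 254.5215477003437 189.53174227442022 [[0.577, -0.319, 0.752, -0.137], [-0.817, -0.222, 0.533, -0.467], [-0.003, -0.921, -0.389, 0.445], [0.0, 0.0, 0.0, 1.0]]
top 451.795204767416 248.36629407575455 191.67613259854738 [[-0.013, -0.981, 0.194, 0.347], [-1.0, 0.012, -0.005, 0.04], [0.003, -0.194, -0.981, 1.189], [0.0, 0.0, 0.0, 1.0]]
0.1 [ 0.15931267 -0.57826469  0.40382557] [-3.11170732e+00 -4.20751035e-01  1.72555948e-04] 0.09328757283723696
```

View pics/top0.png

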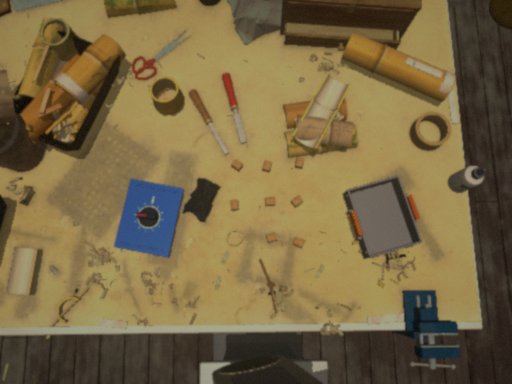

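View pics/scene0.png

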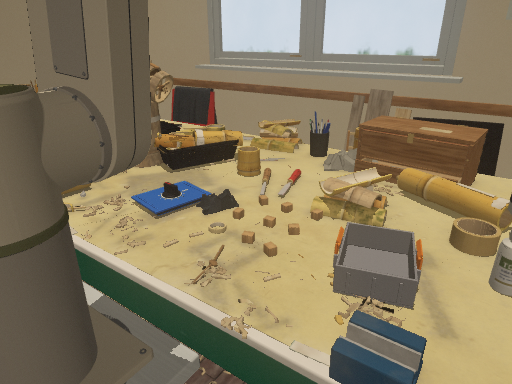

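The top view shows 8 blocks around px (235–300, 163–241), the ring at (235,238), the tub at (384,217) and the lid at (150,217). The lid's pointer faces left and its tick looks to be at the top. The scene view agrees.

```bash
cat > h.py <<'E'
from plant import *
import cv2,numpy as np
from scipy.spatial.transform import Rotation as R
def ray(c,u,v,z):
    d=c["T"][:3,:3]@[(u-c["cx"])/c["fx"],(v-c["cy"])/c["fy"],1]; o=c["T"][:3,3]
    return (o+d*(z-o[2])/d[2])[:2]
def blobs(c,m,z,amin,amax):
    out=[]
    for k in cv2.findContours(m.astype(np.uint8),cv2.RETR_EXTERNAL,cv2.CHAIN_APPROX_NONE)[0]:
        a=cv2.contourArea(k)
        if amin<a<amax:
            P=np.array([ray(c,*p,z) for p in k[:,0]]).astype(np.float32)*1000
            (x,y),(w,h),an=cv2.minAreaRect(P); M=cv2.moments(k)
            out.append((M["m10"]/M["m00"],M["m01"]/M["m00"],a,x,y,w,h,an))
    return np.array(out)
def hsv(c): return cv2.cvtColor(c["image"],cv2.COLOR_RGB2HSV).astype(int)
E
python3 - <<'E'
from h import *
np.set_printoptions(precision=1,suppress=True,linewidth=150)
c=read_camera("top"); H=hsv(c); im=c["image"]
for p in [(237,165),(270,202),(250,180),(150,240),(412,207),(380,215),(235,233)]: print(p,H[p[1],p[0]])
h,s,v=H[...,0],H[...,1],H[...,2]
print(blobs(c,(h>100)&(h<125)&(s>120)&(v>80),.02,2000,9000))
print(blobs(c,(h<14)&(s>150)&(v>150),.07,60,900))
print(blobs(c,(s<60)&(v>60)&(v<160),.06,1000,9000))
def save(n,x0,x1,y0,y1,k): cv2.imwrite(n,cv2.resize(im[y0:y1,x0:x1,::-1],None,fx=k,fy=k,interpolation=cv2.INTER_CUBIC))
save("pics/crop1.png",100,430,150,270,2.4)
E
```

```text
(237, 165) [ 15 147 158]
(270, 202) [ 16 150 158]
(250, 180) [ 20 132 170]
(150, 240) [109 156 134]
(412, 207) [ 12 222 133]
(380, 215) [ 16  44 111]
(235, 233) [ 22 130 167]
[[ 148.9  217.5 3540.5  514.   293.6  140.4  179.5   78.3]]
[]
[[ 156.2  346.  1386.5  177.5  260.   751.4  122.9   88.6]
 [ 381.3  218.5 3008.5  504.  -302.7  178.4  151.7   14.5]]
```

View pics/crop1.png

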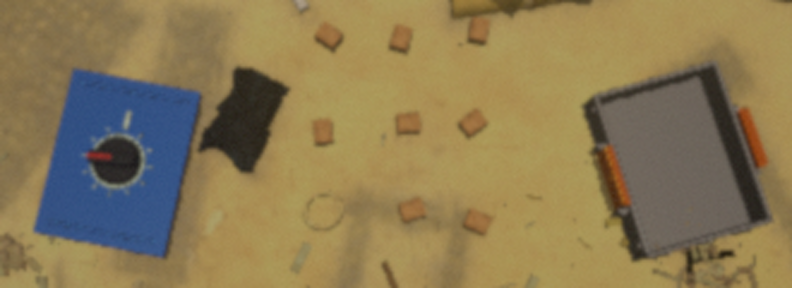

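The crop confirms that the tick faces +x (up in the image) and the pointer faces left, so vent ≈ 1.8. Next I fly over the blocks for a wrist view.

arm_command --pt "0.3 -0.33 0 0 0 0" --pt "0.6 -0.65 0 0 0 0" --pt "0.71 -0.78 0 0 0 0" --pt "0.71 -0.78 0 0 0 0" --pt "0.71 -0.78 0 0 0 0" --fingers -1

```text
t: 0.78
tool_pos: [0.2555, -0.3891, 0.4048]
orientation: [3.112, 0.425, 0.0]
force: [0.4, -0.7, -0.7]
opening: 0.0929
gripper_force: 0.0
```

arm_command --pt "0.3 -0.33 0 0 0 0" --pt "0.6 -0.65 0 0 0 0" --pt "0.71 -0.78 0 0 0 0" --pt "0.71 -0.78 0 0 0 0" --pt "0.71 -0.78 0 0 0 0"

```text
t: 1.4
tool_pos: [0.3508, -0.2019, 0.4048]
orientation: [3.112, 0.424, 0.0]
force: [-0.4, 0.3, -0.1]
opening: 0.0931
gripper_force: 0.0
```

arm_command --pt "0.3 -0.33 0 0 0 0" --pt "0.6 -0.65 0 0 0 0" --pt "0.71 -0.78 0 0 0 0" --pt "0.71 -0.78 0 0 0 0" --pt "0.71 -0.78 0 0 0 0"

```text
t: 2.02
tool_pos: [0.4465, -0.0144, 0.4044]
orientation: [3.113, 0.423, -0.002]
force: [0.4, 0.1, 0.9]
opening: 0.0932
gripper_force: 0.0
```

Run:
```python
from h import *
c=read_camera("wrist"); cv2.imwrite("pics/w1.png",c["image"][:,:,::-1]); print(c["fx"],np.round(c["T"],3).tolist())
s=read_state(); print(s["t"],s["tool_pos"],s["orientation"],s["q"])
```

```text
334.1662200122708 [[0.266, -0.923, -0.278, 0.525], [-0.964, -0.255, -0.077, 0.007], [0.0, 0.289, -0.957, 0.385], [0.0, 0.0, 0.0, 1.0]]
2.075 [ 0.44611746 -0.01522819  0.40437906] [ 3.11273213e+00  4.21193165e-01 -1.75656082e-03] [-1.48736804e-01 -2.97166706e-01  1.89273121e+00 -7.85977055e-04
  1.54696431e+00  1.15308637e+00]
```

View pics/w1.png

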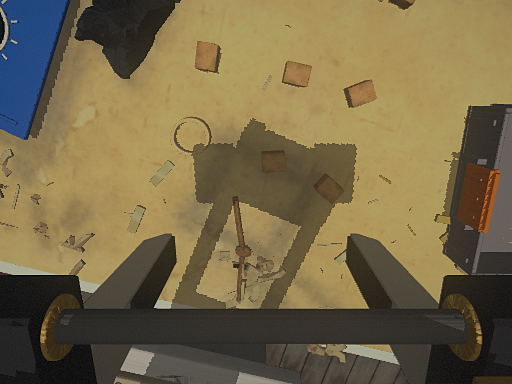

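The wrist view shows five blocks: (207,56), (297,73), (360,93), (273,160), (327,187), with the ring at (192,134). I move forward and up to see the rest.

arm_command --pt "0.3 -0.05 -0.1 0 0 0" --pt "0.6 -0.1 -0.2 0 0 0" --pt "0.75 -0.1 -0.25 0 0 0" --pt "0.75 -0.1 -0.25 0 0 0" --pt "0.75 -0.1 -0.25 0 0 0"

```text
t: 2.7
tool_pos: [0.5848, 0.043, 0.4541]
orientation: [3.113, 0.418, -0.002]
force: [-0.6, -0.8, 0.4]
opening: 0.0931
gripper_force: 0.0
```

```bash
cat >> h.py <<'E'
def blocks(c,amin=80,amax=3000):
    H=hsv(c); h,s,v=H[...,0],H[...,1],H[...,2]
    m=((h>=5)&(h<=16)&(s>115)&(v>60)).astype(np.uint8)
    m=cv2.morphologyEx(m,cv2.MORPH_CLOSE,np.ones((3,3)));m=cv2.morphologyEx(m,cv2.MORPH_OPEN,np.ones((3,3)))
    return m
E
python3 - <<'E'
from h import *
np.set_printoptions(precision=1,suppress=True,linewidth=150)
c=read_camera("wrist"); np.save("w2.npy",c,allow_pickle=True); cv2.imwrite("pics/w2.png",c["image"][:,:,::-1])
print(blobs(c,blocks(c),.015,150,2500))
ct=read_camera("top"); print("top"); print(blobs(ct,blocks(ct),.015,30,200))
s=read_state(); print(s["t"],s["tool_pos"])
E
```

```text
[[ 329.3  280.   277.5  445.9  -96.5   33.2   24.8   58.9]
 [ 440.2  280.7  212.5  482.9 -253.1   56.5   17.9   14.7]
 [ 283.6  259.9  256.5  459.8  -25.3   28.    25.2   15.9]
 [ 355.1  210.4  275.   554.6  -94.9   26.3   25.6   36.4]
 [ 303.4  195.6  290.5  555.2  -23.8   24.7   26.4    5.8]
 [ 232.1  182.6  231.   546.6   70.2   30.1   20.3    6.4]
 [ 392.3  135.1  316.   659.1 -106.6   22.1   25.4   80.3]
 [ 322.5  122.6  323.   651.1  -18.    21.7   25.4   72.7]
 [ 259.6  101.5  336.   654.7   62.8   25.5   20.6   54.6]
 [ 465.8   81.9  960.   741.3 -166.8   79.4   33.3   77.5]
 [ 415.6   38.2  184.5  769.1  -91.7   14.5   26.1   24.1]
 [ 451.3   13.3 2039.   801.5 -126.8   34.6   98.1   15.2]]
top
[[ 355.4  223.4  161.   491.1 -244.9   67.    19.4   15.1]
 [ 234.   204.6   48.   545.2   71.8   15.8   24.1   89.7]
 [ 269.7  200.9   41.   553.4  -23.2   21.2   16.1   89.3]
 [ 413.4  207.1  121.   533.  -400.2   67.5   15.9   15.4]
 [ 266.2  166.4   37.5  647.3  -14.6   16.1   19.4   88.9]
 [ 299.8  161.7   34.   658.6 -105.    13.6   22.2   89.3]
 [ 300.7  108.2   84.5  809.  -115.6   24.8   35.4   88.1]
 [ 343.2  108.9   57.5  810.5 -229.8   16.5   35.6   86.9]
 [  69.    63.3  104.5  952.5  530.7   15.    75.1   49.1]]
2.8 [0.6 0.  0.5]
```

View pics/w2.png

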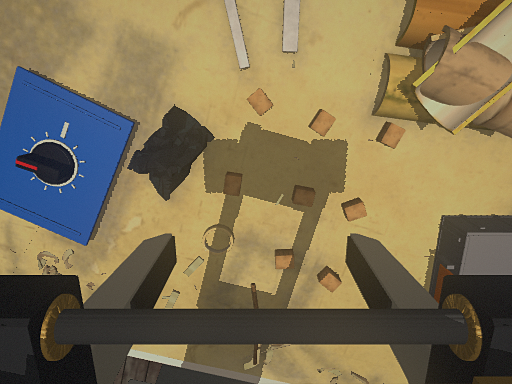

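The wrist view shows all 8 blocks. Positions agree with the top view to about 2 mm: (459,-25), (444,-97), (554,-94), (554,-24), (546,71), (659,-106), (649,-17), (655,63) mm. The planner below prints rounded increments.

```bash
cat >> h.py <<'E'
TUB=np.array([.505,-.306]); TY=np.radians(15)
def slot(i):
    p=np.array([-.057+.038*(i//2),-.022+.044*(i%2)]); c,s=np.cos(TY),np.sin(TY)
    return TUB+[c*p[0]-s*p[1],s*p[0]+c*p[1]]
def cur():
    s=read_state(); m=R.from_rotvec(s["orientation"]).as_matrix()
    return np.r_[s["tool_pos"],np.arctan2(m[1,0],m[0,0])]
def step(p,w,nd=2):
    """increments of one call from pose p (x,y,z,yaw) to w, rounded; returns row and pose reached"""
    c,s=np.cos(p[3]),np.sin(p[3]); d=w[:2]-p[:2]
    r=np.round([(c*d[0]+s*d[1])/.2,(s*d[0]-c*d[1])/.2,(p[2]-w[2])/.2,-(w[3]-p[3])/np.pi],nd)
    q=p+np.r_[.2*(c*r[0]+s*r[1]),.2*(s*r[0]-c*r[1]),-.2*r[2],-np.pi*r[3]]
    return r,q
def plan(ws,p=None,nd=2):
    """ws: list of (label,x,y,z,yawdeg); splits into calls"""
    p=cur() if p is None else p
    for lab,*w in ws:
        w=np.r_[w[:3],np.radians(w[3])].astype(float); d=w-p
        n=max(1,int(np.ceil(max(np.linalg.norm(d[:3])/.24,abs(d[3])/.85,np.abs(step(p,w)[0][:3]).max()/1.0))))
        p0=p.copy()
        for k in range(n):
            r,p=step(p,p0+(w-p0)*(k+1)/n,nd)
            print(lab,"x y z rz:",r.tolist())
    return p
def cycle(x,y,yaw,i,zg=.190):
    a=slot(i)
    plan([("over",x,y,.30,yaw),("down",x,y,zg,yaw),("CLOSE+up",x,y,.30,yaw),("tub",*a,.30,15),("lower",*a,.218,15),("OPEN+up",*a,.30,15)])
def seen():
    c=read_camera("top"); b=blobs(c,blocks(c),.015,15,200); 
    return b[(b[:,3]<680)&(b[:,3]>380)&(b[:,4]>-180)&(b[:,4]<160)][:,[3,4]].round().tolist()
E
python3 - <<'E'
from h import *
print(cur().round(3)); cycle(.554,-.024,6,0); print(seen())
E
```

```text
[0.584 0.044 0.454 0.267]
over x y z rz: [-0.24, 0.29, 0.77, 0.05]
down x y z rz: [0.0, -0.0, 0.55, 0.0]
CLOSE+up x y z rz: [0.0, -0.0, -0.55, 0.0]
tub x y z rz: [-0.33, 0.76, 0.0, -0.02]
tub x y z rz: [-0.38, 0.74, 0.0, -0.03]
lower x y z rz: [0.0, -0.0, 0.41, 0.0]
OPEN+up x y z rz: [0.0, -0.0, -0.41, 0.0]
[[443.0, -100.0], [544.0, 72.0], [552.0, -22.0], [647.0, -16.0], [652.0, 62.0], [659.0, -105.0]]
```

arm_command --pt "-0.08 0.1 0.25 0 0 0.02" --pt "-0.16 0.2 0.5 0 0 0.04" --pt "-0.24 0.29 0.77 0 0 0.05" --pt "-0.24 0.29 0.77 0 0 0.05" --pt "-0.24 0.29 0.77 0 0 0.05" --fingers -0.3

```text
t: 3.48
tool_pos: [0.5548, -0.0236, 0.3029]
orientation: [3.137, 0.176, 0.004]
force: [0.8, -0.2, 1.2]
opening: 0.0607
gripper_force: 0.0
```

arm_command --pt "0 0 0.2 0 0 0" --pt "0 0 0.4 0 0 0" --pt "0 0 0.55 0 0 0" --pt "0 0 0.55 0 0 0" --pt "0 0 0.55 0 0 0"

```text
t: 4.1
tool_pos: [0.556, -0.0234, 0.1939]
orientation: [3.136, 0.177, 0.007]
force: [0.1, -0.5, 2.1]
opening: 0.0604
gripper_force: 0.0
```

arm_command --pt "0 0 0 0 0 0" --pt "0 0 0 0 0 0" --pt "0 0 0 0 0 0" --pt "0 0 0 0 0 0" --pt "0 0 0 0 0 0" --fingers 1 --force 20

```text
t: 4.72
tool_pos: [0.5542, -0.0237, 0.1909]
orientation: [3.137, 0.175, 0.0]
force: [-0.9, 0.1, 2.2]
opening: 0.0259
gripper_force: 19.8
```

arm_command --pt "0 0 -0.1 0 0 0" --pt "0 0 -0.3 0 0 0" --pt "0 0 -0.55 0 0 0" --pt "0 0 -0.55 0 0 0" --pt "0 0 -0.55 0 0 0"

```text
t: 5.35
tool_pos: [0.5542, -0.0237, 0.3015]
orientation: [3.136, 0.175, 0.002]
force: [0.8, -0.1, -0.4]
opening: 0.0257
gripper_force: 19.8
```

arm_command --pt "-0.1 0.25 0 0 0 -0.01" --pt "-0.2 0.5 0 0 0 -0.02" --pt "-0.33 0.76 0 0 0 -0.02" --pt "-0.33 0.76 0 0 0 -0.02" --pt "-0.33 0.76 0 0 0 -0.02"

```text
t: 5.98
tool_pos: [0.5051, -0.1818, 0.2995]
orientation: [-3.128, -0.272, 0.003]
force: [0.3, -0.7, -0.3]
opening: 0.0259
gripper_force: 19.8
```

arm_command --pt "-0.1 0.25 0 0 0 -0.01" --pt "-0.2 0.5 0 0 0 -0.02" --pt "-0.38 0.74 0 0 0 -0.03" --pt "-0.38 0.74 0 0 0 -0.03" --pt "-0.38 0.74 0 0 0 -0.03"

```text
t: 6.6
tool_pos: [0.457, -0.3398, 0.3001]
orientation: [-3.112, -0.422, 0.001]
force: [-0.1, -0.2, 0.2]
opening: 0.026
gripper_force: 19.8
```

Run:
```python
from h import *
print(cur().round(3))
c=read_camera("wrist"); d=read_camera("top"); cv2.imwrite("pics/w3.png",np.hstack([c["image"],cv2.resize(d["image"][140:300,310:470],(384,384),interpolation=cv2.INTER_CUBIC)])[:,112:,::-1])
```

```text
[ 0.457 -0.34   0.3    0.269]
```

View pics/w3.png

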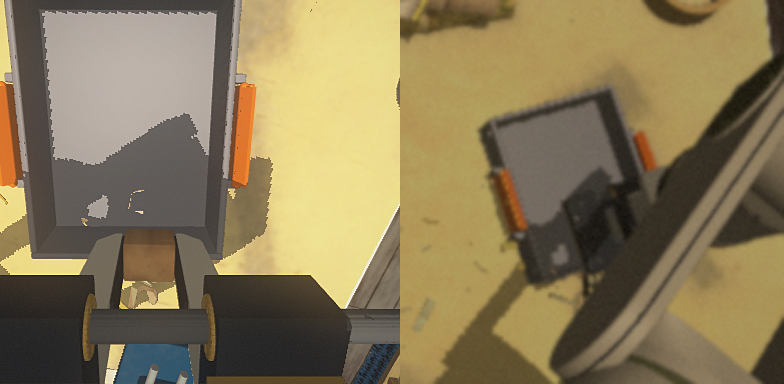

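The wrist view shows the tub square in the frame, with its near outer corners at about (144,259) and (336,258) in full-image pixels, and the block hanging inside the near end. I check the tub's pose from these before lowering.

Run:
```python
from h import *
c=read_camera("wrist"); H=hsv(c); v=H[...,2]; s=H[...,1]
np.save("w3.npy",c["image"])
a=ray(c,144,259,.06);b=ray(c,336,258,.06); print(a,b,np.linalg.norm(a-b),np.degrees(np.arctan2(*(a-b)[::-1]))-90)
m=(a+b)/2; t=np.arctan2(*(a-b)[::-1])-np.pi/2; print("centre",m+.09*np.array([np.cos(t),np.sin(t)]))
# orange catches
h=H[...,0]; M=((h<14)&(s>190)&(v>120))
for k in cv2.findContours(M.astype(np.uint8),0,1)[0]:
    if cv2.contourArea(k)>300:
        x,y,w,hh=cv2.boundingRect(k); print(x,y,w,hh,[ray(c,u,q,.078).round(4) for u,q in [(x,y),(x+w,y),(x,y+hh),(x+w,y+hh)]])
for r in (60,120,200,240): print(r,"".join(f"{int(q)//10:x}"[-1] if 0 else chr(97+int(q)//10) for q in v[r,100:380]))
```

```text
[ 0.40153336 -0.26614684] [ 0.43991877 -0.4015129 ] 0.14070326965250135 15.831612058945467
centre [ 0.50731215 -0.30927687]
345 84 23 105 [array([ 0.5542, -0.3632]), array([ 0.5577, -0.3759]), array([ 0.4948, -0.3843]), array([ 0.4987, -0.3983])]
103 82 27 105 [array([ 0.518 , -0.2284]), array([ 0.5222, -0.2434]), array([ 0.4553, -0.2369]), array([ 0.4599, -0.2533])]
60 xxxxxxxxxxxxxxxxxxxxxxyppqrrrpliiiiiiiiiiiiihhhiihihhhhhkkissrrrrrrsrrrrrrrrsssrssssssssssssssssssssssssssssssssssssssssssssssssssssssstststsssssssstssssssstssssssssssssssssssssssssssssssssssssssssssssssssssssssssssrsssrrsrsstniiiiiiiiihiiiihmpsrrqonuvuuuuuuuuuuvvvvvvvvvvvvvvwvvv
120 xxxxxxywvvvvvvvvvvvvwvqmmmmmmnqqqrrpliiiihiiiihiiiihhhihhhhhikkjirsssrsrrrssssrssrsssrssssssssssssssssssssssssssssssssssssssssssssssssssssssssssssssssssssssssssssssssssssssssstttkjjkkkkkkkkkkkkkkkkkkkkkkjssssrrrsssrrrrssrstjhiiiiiiiiiiiiiorsrrqrmmmlqwwwwwwwwwwwwwxyxvvvvwwwwwwwwww
200 xxxxxxxxxxxxyyywwtkyyxxxxxxxxxxxxxxxyxlkkkkkjiiiiiiihiihihhhhhhhhhhkkjjjjjjjjjjjjjjjjjjjjjjjjjjjjjjjjjjjjissrrrrrrrrrrkjjjjjjjjjjjjjjjjjjjjjjiuljjjjjjjjjjjjjjjjjjjjjjjjjjjjjjjjjjjjjjjjjjjjjjjjjjjjjjjjjjjjjjjjjjjjjjjjjkhggggghghhhhhgijjjkjjoonnnmmmmmmmmmmmmmmmmmmnmmnnnnnmnnnnoooon
240 oopppppppppppppppppppppppppopppppppppppppokkkkkkiiiiihiiiiiiiiiiiiiiiiiiiiiiiiiiiiihiihhiiihhiihhhhhhihhhhhhhjlmlllllllllllllllllllllgeekkjjjjjjjkkkkkkkkkjjjjjjjjjjjjjkjjjjjjjkkkkkkkkkkkgegllllllllllllllllllllllmjhhhhhhhhihhhhhghijkkkjjoonnnnnnnnnonnnnnmmmmmmmmluvvvuvvvvuvvvvvvvv
```

Tub pose is (0.5075, -0.3095), yaw ≈15.3°; edge and catch estimates agree. Releasing the first block.

arm_command --pt "0 0 0.15 0 0 0" --pt "0 0 0.3 0 0 0" --pt "0 0 0.41 0 0 0" --pt "0 0 0.41 0 0 0" --pt "0 0 0.41 0 0 0"

```text
t: 7.38
tool_pos: [0.4572, -0.3407, 0.2198]
orientation: [3.112, 0.423, 0.001]
force: [0.4, 0.0, -0.1]
opening: 0.0258
gripper_force: 19.8
```

arm_command --pt "0 0 0 0 0 0" --pt "0 0 0 0 0 0" --pt "0 0 -0.1 0 0 0" --pt "0 0 -0.3 0 0 0" --pt "0 0 -0.41 0 0 0" --fingers 0.2

```text
t: 8.0
tool_pos: [0.457, -0.3416, 0.3049]
orientation: [3.11, 0.42, 0.004]
force: [0.3, -0.2, -0.1]
opening: 0.0372
gripper_force: 0.0
```

```bash
sed -i 's/^TUB=.*/TUB=np.array([.5075,-.3095]); TY=np.radians(15.3)/' h.py
python3 - <<'E'
from h import *
print(cur().round(3)); cycle(.458,-.025,16,1); print(seen())
E
```

```text
[ 0.457 -0.342  0.305  0.269]
over x y z rz: [0.21, -0.76, 0.01, -0.0]
over x y z rz: [0.22, -0.76, 0.01, -0.0]
down x y z rz: [-0.0, -0.0, 0.55, -0.0]
CLOSE+up x y z rz: [-0.0, -0.0, -0.55, -0.0]
tub x y z rz: [-0.21, 0.66, 0.0, 0.0]
tub x y z rz: [-0.22, 0.66, 0.0, 0.0]
lower x y z rz: [0.0, 0.0, 0.41, 0.0]
OPEN+up x y z rz: [0.0, 0.0, -0.41, 0.0]
[[444.0, -94.0], [458.0, -25.0], [545.0, 72.0], [554.0, -93.0], [650.0, -17.0], [654.0, 64.0], [659.0, -103.0]]
```

arm_command --pt "0.07 -0.25 0 0 0 0" --pt "0.14 -0.5 0 0 0 0" --pt "0.21 -0.76 0 0 0 0" --pt "0.21 -0.76 0 0 0 0" --pt "0.21 -0.76 0 0 0 0" --fingers -0.3

```text
t: 8.68
tool_pos: [0.4567, -0.1834, 0.3015]
orientation: [3.112, 0.422, 0.001]
force: [0.5, -0.8, -0.5]
opening: 0.0604
gripper_force: 0.0
```

arm_command --pt "0.07 -0.25 0 0 0 0" --pt "0.14 -0.5 0 0 0 0" --pt "0.22 -0.76 0 0 0 0" --pt "0.22 -0.76 0 0 0 0" --pt "0.22 -0.76 0 0 0 0"

```text
t: 9.3
tool_pos: [0.459, -0.0261, 0.301]
orientation: [3.113, 0.42, 0.0]
force: [0.1, -0.3, -0.2]
opening: 0.0605
gripper_force: 0.0
```

arm_command --pt "0 0 0.2 0 0 0" --pt "0 0 0.4 0 0 0" --pt "0 0 0.55 0 0 0" --pt "0 0 0.55 0 0 0" --pt "0 0 0.55 0 0 0"

```text
t: 9.93
tool_pos: [0.459, -0.0262, 0.1917]
orientation: [3.113, 0.418, 0.001]
force: [-0.6, -0.0, -0.4]
opening: 0.0604
gripper_force: 0.0
```

arm_command --pt "0 0 0 0 0 0" --pt "0 0 0 0 0 0" --pt "0 0 0 0 0 0" --pt "0 0 0 0 0 0" --pt "0 0 0 0 0 0" --fingers 1

```text
t: 10.55
tool_pos: [0.4587, -0.025, 0.1909]
orientation: [3.113, 0.421, 0.0]
force: [-0.6, -0.1, 2.4]
opening: 0.0257
gripper_force: 19.8
```

arm_command --pt "0 0 -0.1 0 0 0" --pt "0 0 -0.3 0 0 0" --pt "0 0 -0.55 0 0 0" --pt "0 0 -0.55 0 0 0" --pt "0 0 -0.55 0 0 0"

```text
t: 11.18
tool_pos: [0.4584, -0.025, 0.3003]
orientation: [-3.113, -0.421, 0.0]
force: [-0.3, -0.8, -1.9]
opening: 0.026
gripper_force: 19.8
```

arm_command --pt "-0.07 0.2 0 0 0 0" --pt "-0.14 0.4 0 0 0 0" --pt "-0.21 0.66 0 0 0 0" --pt "-0.21 0.66 0 0 0 0" --pt "-0.21 0.66 0 0 0 0"

```text
t: 11.8
tool_pos: [0.4525, -0.1631, 0.299]
orientation: [-3.111, -0.419, 0.004]
force: [0.2, -0.3, -0.5]
opening: 0.0262
gripper_force: 19.8
```

arm_command --pt "-0.07 0.2 0 0 0 0" --pt "-0.14 0.4 0 0 0 0" --pt "-0.22 0.66 0 0 0 0" --pt "-0.22 0.66 0 0 0 0" --pt "-0.22 0.66 0 0 0 0"

```text
t: 12.42
tool_pos: [0.4459, -0.3011, 0.2998]
orientation: [-3.111, -0.422, 0.001]
force: [0.1, 0.2, -0.4]
opening: 0.0261
gripper_force: 19.8
```

arm_command --pt "0 0 0.15 0 0 0" --pt "0 0 0.3 0 0 0" --pt "0 0 0.41 0 0 0" --pt "0 0 0.41 0 0 0" --pt "0 0 0.41 0 0 0"

```text
t: 13.05
tool_pos: [0.4464, -0.3017, 0.2197]
orientation: [3.112, 0.423, 0.001]
force: [-0.1, 0.4, -0.0]
opening: 0.0261
gripper_force: 19.8
```

arm_command --pt "0 0 0 0 0 0" --pt "0 0 0 0 0 0" --pt "0 0 -0.2 0 0 0" --pt "0 0 -0.41 0 0 0" --pt "0 0 -0.41 0 0 0" --fingers 0.2

```text
t: 13.68
tool_pos: [0.4472, -0.3037, 0.3057]
orientation: [3.107, 0.42, 0.009]
force: [0.4, -0.3, -0.2]
opening: 0.0375
gripper_force: 0.0
```

Run:
```python
from h import *
print(seen());print(cur().round(3)); cycle(.444,-.097,-31,2)
c=read_camera("wrist"); cv2.imwrite("pics/w4.png",c["image"][:,:,::-1])
```

```text
[[443.0, -93.0], [545.0, 72.0], [554.0, -93.0], [651.0, -17.0], [654.0, 66.0], [659.0, -103.0]]
[ 0.446 -0.303  0.303  0.269]
over x y z rz: [0.26, -1.0, 0.02, 0.26]
down x y z rz: [0.0, 0.0, 0.55, -0.0]
CLOSE+up x y z rz: [0.0, 0.0, -0.55, -0.0]
tub x y z rz: [0.42, 0.44, -0.0, -0.13]
tub x y z rz: [0.21, 0.58, -0.0, -0.13]
lower x y z rz: [0.0, -0.0, 0.41, 0.0]
OPEN+up x y z rz: [0.0, -0.0, -0.41, 0.0]
```

View pics/w4.png

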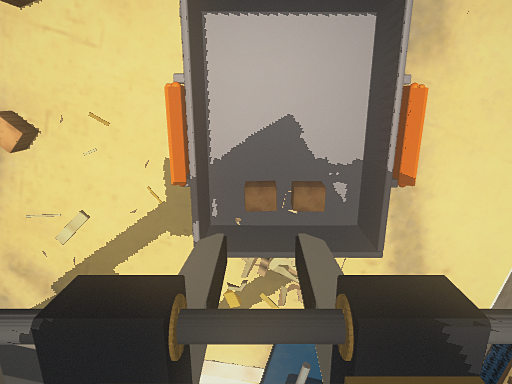

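Two blocks lie flat side by side in the tub at (260,196) and (308,196). Next is the block at (444,-96).

arm_command --pt "0.06 -0.25 0 0 0 0.055" --pt "0.13 -0.5 0 0 0 0.11" --pt "0.2 -0.75 0 0 0 0.165" --pt "0.26 -1.0 0 0 0 0.22" --pt "0.26 -1.0 0 0 0 0.26" --fingers -0.3

```text
t: 14.4
tool_pos: [0.4419, -0.0927, 0.2988]
orientation: [-3.023, 0.851, 0.005]
force: [-0.1, -1.2, 0.1]
opening: 0.0607
gripper_force: 0.0
```

arm_command --pt "0 0 0 0 0 0" --pt "0 0 0.3 0 0 0" --pt "0 0 0.55 0 0 0" --pt "0 0 0.55 0 0 0" --pt "0 0 0.55 0 0 0"

```text
t: 15.02
tool_pos: [0.4423, -0.0963, 0.1899]
orientation: [-3.025, 0.848, 0.003]
force: [0.1, 0.3, -0.2]
opening: 0.0603
gripper_force: 0.0
```

arm_command --pt "0 0 0 0 0 0" --pt "0 0 0 0 0 0" --pt "0 0 0 0 0 0" --pt "0 0 0 0 0 0" --pt "0 0 0 0 0 0" --fingers 1

```text
t: 15.65
tool_pos: [0.4429, -0.0958, 0.1909]
orientation: [3.024, -0.85, 0.0]
force: [-0.1, 0.6, 0.9]
opening: 0.0265
gripper_force: 19.6
```

arm_command --pt "0 0 -0.1 0 0 0" --pt "0 0 -0.3 0 0 0" --pt "0 0 -0.55 0 0 0" --pt "0 0 -0.55 0 0 0" --pt "0 0 -0.55 0 0 0"

```text
t: 16.27
tool_pos: [0.4427, -0.0958, 0.3004]
orientation: [3.024, -0.85, 0.0]
force: [0.2, 0.3, -1.5]
opening: 0.0265
gripper_force: 19.6
```

arm_command --pt "0.14 0.15 0 0 0 -0.04" --pt "0.28 0.3 0 0 0 -0.08" --pt "0.42 0.44 0 0 0 -0.13" --pt "0.42 0.44 0 0 0 -0.13" --pt "0.42 0.44 0 0 0 -0.13"

```text
t: 16.9
tool_pos: [0.468, -0.2141, 0.299]
orientation: [-3.132, 0.223, 0.005]
force: [0.4, 0.7, 0.4]
opening: 0.0263
gripper_force: 19.6
```

arm_command --pt "0.07 0.2 0 0 0 -0.04" --pt "0.14 0.4 0 0 0 -0.08" --pt "0.21 0.58 0 0 0 -0.13" --pt "0.21 0.58 0 0 0 -0.13" --pt "0.21 0.58 0 0 0 -0.13"

```text
t: 17.52
tool_pos: [0.494, -0.334, 0.3]
orientation: [-3.112, -0.417, 0.001]
force: [0.1, -0.7, 0.0]
opening: 0.0268
gripper_force: 19.6
```

Run:
```python
from h import *
print(cur().round(3),slot(2)); print(seen())
c=read_camera("wrist");cv2.imwrite("x.png",c["image"][:,:,::-1])
```

```text
[ 0.494 -0.334  0.3    0.267] [ 0.49497862 -0.33573385]
[[545.0, 72.0], [554.0, -93.0], [650.0, -16.0], [654.0, 64.0], [659.0, -103.0]]
```

Run:
```python
from h import *
def full(L):
    p=np.array([.494,-.3345,.30,np.radians(15.3)])
    for i,x,y,yaw in L:
        a=slot(i); print("BLOCK",i)
        p=plan([("over",x,y,.30,yaw),("down",x,y,.19,yaw),("tub",x,y,.30,yaw),("tub",*a,.30,15.3)],p)
full([(3,.554,-.094,36),(4,.554,-.024+.0,6)][:1]+[(4,.650,-.0165,-17),(5,.6545,.063,-35),(6,.546,.071,6)])
```

```text
BLOCK 3
over x y z rz: [0.3, -0.54, 0.0, -0.06]
over x y z rz: [0.4, -0.47, 0.0, -0.05]
down x y z rz: [0.0, -0.0, 0.55, -0.0]
tub x y z rz: [0.0, -0.0, -0.55, -0.0]
tub x y z rz: [-0.86, 0.61, 0.0, 0.11]
BLOCK 4
over x y z rz: [0.58, -0.56, 0.0, 0.09]
over x y z rz: [0.41, -0.7, 0.0, 0.09]
down x y z rz: [0.0, 0.0, 0.55, -0.0]
tub x y z rz: [0.0, 0.0, -0.55, -0.0]
tub x y z rz: [-0.05, 0.83, 0.0, -0.09]
tub x y z rz: [-0.29, 0.77, 0.0, -0.09]
BLOCK 5
over x y z rz: [0.55, -0.85, 0.0, 0.14]
over x y z rz: [0.14, -1.01, 0.0, 0.14]
down x y z rz: [-0.0, -0.0, 0.55, -0.0]
tub x y z rz: [-0.0, -0.0, -0.55, -0.0]
tub x y z rz: [0.22, 0.9, 0.0, -0.14]
tub x y z rz: [-0.18, 0.91, 0.0, -0.14]
BLOCK 6
over x y z rz: [0.3, -0.84, 0.0, 0.03]
over x y z rz: [0.21, -0.86, 0.0, 0.02]
down x y z rz: [0.0, 0.0, 0.55, 0.0]
tub x y z rz: [0.0, 0.0, -0.55, 0.0]
tub x y z rz: [-0.05, 0.97, 0.0, -0.02]
tub x y z rz: [-0.11, 0.96, 0.0, -0.03]
```

arm_command --pt "0 0 0.15 0 0 0" --pt "0 0 0.3 0 0 0" --pt "0 0 0.41 0 0 0" --pt "0 0 0.41 0 0 0" --pt "0 0 0.41 0 0 0"

```text
t: 18.25
tool_pos: [0.4945, -0.3351, 0.2199]
orientation: [3.112, 0.421, 0.001]
force: [0.3, -0.1, -0.1]
opening: 0.0267
gripper_force: 19.6
```

arm_command --pt "0 0 0 0 0 0" --pt "0 0 0 0 0 0" --pt "0 0 -0.2 0 0 0" --pt "0 0 -0.41 0 0 0" --pt "0 0 -0.41 0 0 0" --fingers 0.2

```text
t: 18.88
tool_pos: [0.4955, -0.3366, 0.3061]
orientation: [3.107, 0.42, 0.01]
force: [0.3, -0.2, 0.1]
opening: 0.0371
gripper_force: 0.0
```

arm_command --pt "0.1 -0.18 0 0 0 -0.02" --pt "0.2 -0.36 0 0 0 -0.04" --pt "0.3 -0.54 0 0 0 -0.06" --pt "0.3 -0.54 0 0 0 -0.06" --pt "0.3 -0.54 0 0 0 -0.06" --fingers -0.3

```text
t: 19.5
tool_pos: [0.5231, -0.2155, 0.3003]
orientation: [3.06, 0.712, -0.001]
force: [0.6, -0.4, -1.1]
opening: 0.0603
gripper_force: 0.0
```

arm_command --pt "0.13 -0.16 0 0 0 -0.02" --pt "0.26 -0.32 0 0 0 -0.04" --pt "0.4 -0.47 0 0 0 -0.05" --pt "0.4 -0.47 0 0 0 -0.05" --pt "0.4 -0.47 0 0 0 -0.05"

```text
t: 20.12
tool_pos: [0.5534, -0.0968, 0.3005]
orientation: [2.995, 0.948, -0.001]
force: [0.6, -0.3, -1.0]
opening: 0.0604
gripper_force: 0.0
```

arm_command --pt "0 0 0.2 0 0 0" --pt "0 0 0.4 0 0 0" --pt "0 0 0.55 0 0 0" --pt "0 0 0.55 0 0 0" --pt "0 0 0.55 0 0 0"

```text
t: 20.75
tool_pos: [0.5534, -0.0971, 0.1908]
orientation: [2.995, 0.947, -0.001]
force: [0.1, -0.2, 0.1]
opening: 0.0599
gripper_force: 0.0
```

arm_command --pt "0 0 0 0 0 0" --pt "0 0 0 0 0 0" --pt "0 0 0 0 0 0" --pt "0 0 0 0 0 0" --pt "0 0 0 0 0 0" --fingers 1

```text
t: 21.38
tool_pos: [0.5536, -0.0956, 0.1909]
orientation: [2.994, 0.95, 0.0]
force: [-0.7, 0.3, 2.2]
opening: 0.0259
gripper_force: 20.0
```

arm_command --pt "0 0 -0.1 0 0 0" --pt "0 0 -0.3 0 0 0" --pt "0 0 -0.55 0 0 0" --pt "0 0 -0.55 0 0 0" --pt "0 0 -0.55 0 0 0"

```text
t: 22.0
tool_pos: [0.5536, -0.0957, 0.3016]
orientation: [2.994, 0.95, 0.002]
force: [0.2, 0.1, 0.1]
opening: 0.0256
gripper_force: 20.0
```

arm_command --pt "-0.2 0.15 0 0 0 0.03" --pt "-0.4 0.3 0 0 0 0.06" --pt "-0.6 0.45 0 0 0 0.09" --pt "-0.86 0.61 0 0 0 0.11" --pt "-0.86 0.61 0 0 0 0.11"

```text
t: 22.62
tool_pos: [0.481, -0.2977, 0.2991]
orientation: [-3.113, -0.412, 0.004]
force: [1.0, 1.0, -1.1]
opening: 0.0256
gripper_force: 20.0
```

arm_command --pt "0 0 0.15 0 0 0" --pt "0 0 0.3 0 0 0" --pt "0 0 0.41 0 0 0" --pt "0 0 0.41 0 0 0" --pt "0 0 0.41 0 0 0"

```text
t: 23.25
tool_pos: [0.4836, -0.2941, 0.219]
orientation: [-3.113, -0.422, 0.0]
force: [0.2, 0.9, 0.1]
opening: 0.0255
gripper_force: 20.0
```

arm_command --pt "0 0 0 0 0 0" --pt "0 0 0 0 0 0" --pt "0 0 -0.2 0 0 0" --pt "0 0 -0.41 0 0 0" --pt "0 0 -0.41 0 0 0" --fingers 0.2

```text
t: 23.88
tool_pos: [0.4848, -0.2956, 0.306]
orientation: [3.107, 0.42, 0.01]
force: [-0.3, 0.1, 0.3]
opening: 0.0371
gripper_force: 0.0
```

Run:
```python
from h import *
print(cur().round(3),slot(3)); print(seen())
c=read_camera("wrist");cv2.imwrite("x.png",c["image"][:,:,::-1])
```

```text
[ 0.485 -0.296  0.306  0.269] [ 0.4833682  -0.29329332]
[[544.0, 72.0], [649.0, -16.0], [654.0, 65.0], [659.0, -103.0]]
```

Next is the block at (650,-16) mm, yaw -17, going to slot 4.

arm_command --pt "0.2 -0.19 0 0 0 0.03" --pt "0.4 -0.38 0 0 0 0.06" --pt "0.58 -0.56 0 0 0 0.09" --pt "0.58 -0.56 0 0 0 0.09" --pt "0.58 -0.56 0 0 0 0.09" --fingers -0.3

```text
t: 24.6
tool_pos: [0.5649, -0.1557, 0.2992]
orientation: [-3.141, 0.019, 0.004]
force: [-0.2, -0.8, 0.9]
opening: 0.0605
gripper_force: 0.0
```

arm_command --pt "0.14 -0.24 0 0 0 0.03" --pt "0.28 -0.48 0 0 0 0.06" --pt "0.41 -0.7 0 0 0 0.09" --pt "0.41 -0.7 0 0 0 0.09" --pt "0.41 -0.7 0 0 0 0.09"

```text
t: 25.22
tool_pos: [0.6489, -0.0183, 0.2999]
orientation: [3.106, -0.464, -0.002]
force: [-0.3, -0.8, 0.1]
opening: 0.0602
gripper_force: 0.0
```

arm_command --pt "0 0 0.2 0 0 0" --pt "0 0 0.4 0 0 0" --pt "0 0 0.55 0 0 0" --pt "0 0 0.55 0 0 0" --pt "0 0 0.55 0 0 0"

```text
t: 25.85
tool_pos: [0.6489, -0.0188, 0.1907]
orientation: [3.106, -0.467, -0.001]
force: [0.6, -0.2, -0.4]
opening: 0.0602
gripper_force: 0.0
```

arm_command --pt "0 0 0 0 0 0" --pt "0 0 0 0 0 0" --pt "0 0 0 0 0 0" --pt "0 0 0 0 0 0" --pt "0 0 0 0 0 0" --fingers 1

```text
t: 26.48
tool_pos: [0.6494, -0.0168, 0.1908]
orientation: [3.107, -0.464, -0.0]
force: [-0.4, 0.2, 0.6]
opening: 0.0209
gripper_force: 20.0
```

arm_command --pt "0 0 -0.1 0 0 0" --pt "0 0 -0.3 0 0 0" --pt "0 0 -0.55 0 0 0" --pt "0 0 -0.55 0 0 0" --pt "0 0 -0.55 0 0 0"

```text
t: 27.1
tool_pos: [0.6494, -0.0169, 0.3017]
orientation: [-3.107, 0.464, -0.002]
force: [0.8, -0.4, -0.8]
opening: 0.0209
gripper_force: 20.0
```

arm_command --pt "-0.02 0.28 0 0 0 -0.03" --pt "-0.04 0.55 0 0 0 -0.06" --pt "-0.05 0.83 0 0 0 -0.09" --pt "-0.05 0.83 0 0 0 -0.09" --pt "-0.05 0.83 0 0 0 -0.09"

```text
t: 27.72
tool_pos: [0.5909, -0.1725, 0.2994]
orientation: [-3.14, 0.025, 0.003]
force: [0.3, 0.7, 0.5]
opening: 0.0206
gripper_force: 20.0
```

arm_command --pt "-0.1 0.25 0 0 0 -0.03" --pt "-0.2 0.5 0 0 0 -0.06" --pt "-0.29 0.77 0 0 0 -0.09" --pt "-0.29 0.77 0 0 0 -0.09" --pt "-0.29 0.77 0 0 0 -0.09"

```text
t: 28.35
tool_pos: [0.5317, -0.3246, 0.3001]
orientation: [-3.112, -0.42, 0.001]
force: [0.2, -0.1, 0.0]
opening: 0.0208
gripper_force: 20.0
```

arm_command --pt "0 0 0.15 0 0 0" --pt "0 0 0.3 0 0 0" --pt "0 0 0.41 0 0 0" --pt "0 0 0.41 0 0 0" --pt "0 0 0.41 0 0 0"

```text
t: 28.98
tool_pos: [0.5321, -0.325, 0.2197]
orientation: [3.113, 0.423, 0.001]
force: [-0.1, -0.2, -0.5]
opening: 0.0208
gripper_force: 20.0
```

arm_command --pt "0 0 0 0 0 0" --pt "0 0 0 0 0 0" --pt "0 0 -0.2 0 0 0" --pt "0 0 -0.41 0 0 0" --pt "0 0 -0.41 0 0 0" --fingers 0.2

```text
t: 29.6
tool_pos: [0.5326, -0.3271, 0.3064]
orientation: [3.107, 0.42, 0.01]
force: [-0.1, 0.0, -0.5]
opening: 0.0369
gripper_force: 0.0
```

Run:
```python
from h import *
print(cur().round(3),slot(4)); print(seen())
```

```text
[ 0.533 -0.327  0.306  0.269] [ 0.5316318  -0.32570668]
[[545.0, 72.0], [654.0, 66.0], [659.0, -103.0]]
```

arm_command --pt "0.18 -0.28 0 0 0 0.045" --pt "0.36 -0.56 0 0 0 0.09" --pt "0.55 -0.85 0 0 0 0.14" --pt "0.55 -0.85 0 0 0 0.14" --pt "0.55 -0.85 0 0 0 0.14" --fingers -0.3

```text
t: 30.28
tool_pos: [0.5918, -0.132, 0.2996]
orientation: [-3.131, 0.263, 0.003]
force: [-0.0, -0.1, -0.4]
opening: 0.0604
gripper_force: 0.0
```

arm_command --pt "0.05 -0.33 0 0 0 0.045" --pt "0.1 -0.66 0 0 0 0.09" --pt "0.14 -1.0 0 0 0 0.14" --pt "0.14 -1.0 0 0 0 0.14" --pt "0.14 -1.0 0 0 0 0.14"

```text
t: 30.9
tool_pos: [0.6537, 0.0585, 0.3001]
orientation: [2.996, -0.941, -0.001]
force: [-0.4, -0.1, 0.3]
opening: 0.0607
gripper_force: 0.0
```

arm_command --pt "0 0 0.2 0 0 0" --pt "0 0 0.4 0 0 0" --pt "0 0 0.55 0 0 0" --pt "0 0 0.55 0 0 0" --pt "0 0 0.55 0 0 0"

```text
t: 31.52
tool_pos: [0.6535, 0.057, 0.1907]
orientation: [2.995, -0.946, -0.001]
force: [0.7, -0.5, 0.7]
opening: 0.0604
gripper_force: 0.0
```

arm_command --pt "0 0 0 0 0 0" --pt "0 0 0 0 0 0" --pt "0 0 0 0 0 0" --pt "0 0 0 0 0 0" --pt "0 0 0 0 0 0" --fingers 1

```text
t: 32.15
tool_pos: [0.6537, 0.0597, 0.1909]
orientation: [-2.996, 0.944, -0.0]
force: [-0.2, 0.2, 1.8]
opening: 0.026
gripper_force: 20.0
```

arm_command --pt "0 0 -0.1 0 0 0" --pt "0 0 -0.3 0 0 0" --pt "0 0 -0.55 0 0 0" --pt "0 0 -0.55 0 0 0" --pt "0 0 -0.55 0 0 0"

```text
t: 32.78
tool_pos: [0.6537, 0.0595, 0.3017]
orientation: [-2.996, 0.944, -0.002]
force: [-0.2, -0.1, 0.4]
opening: 0.026
gripper_force: 20.0
```

arm_command --pt "0.07 0.3 0 0 0 -0.045" --pt "0.14 0.6 0 0 0 -0.09" --pt "0.22 0.9 0 0 0 -0.14" --pt "0.22 0.9 0 0 0 -0.14" --pt "0.22 0.9 0 0 0 -0.14"

```text
t: 33.4
tool_pos: [0.586, -0.1131, 0.2995]
orientation: [-3.129, 0.272, 0.003]
force: [-0.4, 0.9, 0.7]
opening: 0.026
gripper_force: 20.0
```

arm_command --pt "-0.06 0.3 0 0 0 -0.045" --pt "-0.12 0.6 0 0 0 -0.09" --pt "-0.18 0.91 0 0 0 -0.14" --pt "-0.18 0.91 0 0 0 -0.14" --pt "-0.18 0.91 0 0 0 -0.14"

```text
t: 34.02
tool_pos: [0.5206, -0.2852, 0.3001]
orientation: [-3.112, -0.418, 0.001]
force: [-0.6, 0.2, -0.7]
opening: 0.0263
gripper_force: 20.0
```

Run:
```python
from h import *
print(cur().round(3),slot(5)); print(seen())
```

```text
[ 0.521 -0.285  0.3    0.267] [ 0.52002138 -0.28326615]
[[544.0, 72.0], [659.0, -103.0]]
```

Release it, then fetch the block at (546,71) mm, yaw 6, for slot 6.

arm_command --pt "0 0 0.15 0 0 0" --pt "0 0 0.3 0 0 0" --pt "0 0 0.41 0 0 0" --pt "0 0 0.41 0 0 0" --pt "0 0 0.41 0 0 0"

```text
t: 34.7
tool_pos: [0.521, -0.2855, 0.2197]
orientation: [3.113, 0.423, 0.001]
force: [-0.2, 0.3, 0.8]
opening: 0.0264
gripper_force: 20.0
```

arm_command --pt "0 0 0 0 0 0" --pt "0 0 0 0 0 0" --pt "0 0 -0.2 0 0 0" --pt "0 0 -0.41 0 0 0" --pt "0 0 -0.41 0 0 0" --fingers 0.2

```text
t: 35.33
tool_pos: [0.5215, -0.2875, 0.3062]
orientation: [3.107, 0.42, 0.011]
force: [0.8, 0.7, 0.1]
opening: 0.0373
gripper_force: 0.0
```

arm_command --pt "0.1 -0.28 0 0 0 0.01" --pt "0.2 -0.56 0 0 0 0.02" --pt "0.3 -0.84 0 0 0 0.03" --pt "0.3 -0.84 0 0 0 0.03" --pt "0.3 -0.84 0 0 0 0.03" --fingers -0.3

```text
t: 35.95
tool_pos: [0.5331, -0.1087, 0.3003]
orientation: [3.129, 0.276, -0.001]
force: [0.3, 1.0, 0.5]
opening: 0.0604
gripper_force: 0.0
```

arm_command --pt "0.07 -0.28 0 0 0 0.01" --pt "0.14 -0.56 0 0 0 0.02" --pt "0.21 -0.87 0 0 0 0.02" --pt "0.21 -0.87 0 0 0 0.02" --pt "0.21 -0.87 0 0 0 0.02"

```text
t: 36.58
tool_pos: [0.5447, 0.0689, 0.3005]
orientation: [3.136, 0.175, -0.001]
force: [-0.5, -0.1, -0.1]
opening: 0.0604
gripper_force: 0.0
```

arm_command --pt "0 0 0.2 0 0 0" --pt "0 0 0.4 0 0 0" --pt "0 0 0.55 0 0 0" --pt "0 0 0.55 0 0 0" --pt "0 0 0.55 0 0 0"

```text
t: 37.2
tool_pos: [0.5446, 0.0682, 0.1907]
orientation: [3.137, 0.171, -0.001]
force: [-0.4, 0.4, -0.1]
opening: 0.0605
gripper_force: 0.0
```

arm_command --pt "0 0 0 0 0 0" --pt "0 0 0 0 0 0" --pt "0 0 0 0 0 0" --pt "0 0 0 0 0 0" --pt "0 0 0 0 0 0" --fingers 1

```text
t: 37.83
tool_pos: [0.5444, 0.0703, 0.1908]
orientation: [3.137, 0.176, 0.0]
force: [-0.0, 0.0, -0.1]
opening: 0.0208
gripper_force: 20.0
```

arm_command --pt "0 0 -0.1 0 0 0" --pt "0 0 -0.3 0 0 0" --pt "0 0 -0.55 0 0 0" --pt "0 0 -0.55 0 0 0" --pt "0 0 -0.55 0 0 0"

```text
t: 38.45
tool_pos: [0.5442, 0.0702, 0.3004]
orientation: [-3.137, -0.176, 0.0]
force: [-0.3, -0.3, -0.7]
opening: 0.0208
gripper_force: 20.0
```

arm_command --pt "-0.02 0.3 0 0 0 -0.01" --pt "-0.04 0.6 0 0 0 -0.02" --pt "-0.05 0.97 0 0 0 -0.02" --pt "-0.05 0.97 0 0 0 -0.02" --pt "-0.05 0.97 0 0 0 -0.02"

```text
t: 39.08
tool_pos: [0.5555, -0.1241, 0.2989]
orientation: [-3.128, -0.271, 0.004]
force: [0.1, 0.8, 0.2]
opening: 0.0205
gripper_force: 20.0
```

arm_command --pt "-0.04 0.3 0 0 0 -0.01" --pt "-0.08 0.6 0 0 0 -0.02" --pt "-0.11 0.96 0 0 0 -0.03" --pt "-0.11 0.96 0 0 0 -0.03" --pt "-0.11 0.96 0 0 0 -0.03"

```text
t: 39.7
tool_pos: [0.568, -0.3154, 0.2997]
orientation: [-3.111, -0.421, 0.002]
force: [-0.1, -0.1, -0.9]
opening: 0.0207
gripper_force: 20.0
```

Run:
```python
from h import *
print(cur().round(3),slot(6)); print(seen())
```

```text
[ 0.568 -0.315  0.3    0.269] [ 0.56828498 -0.3156795 ]
[[660.0, -103.0]]
```

arm_command --pt "0 0 0.15 0 0 0" --pt "0 0 0.3 0 0 0" --pt "0 0 0.41 0 0 0" --pt "0 0 0.41 0 0 0" --pt "0 0 0.41 0 0 0"

```text
t: 40.38
tool_pos: [0.5684, -0.3163, 0.2199]
orientation: [3.112, 0.422, 0.002]
force: [1.0, -0.4, -0.2]
opening: 0.0203
gripper_force: 20.0
```

arm_command --pt "0 0 0 0 0 0" --pt "0 0 0 0 0 0" --pt "0 0 -0.2 0 0 0" --pt "0 0 -0.41 0 0 0" --pt "0 0 -0.41 0 0 0" --fingers 0.2

```text
t: 41.0
tool_pos: [0.5692, -0.3178, 0.3066]
orientation: [3.107, 0.42, 0.011]
force: [0.6, 0.5, 0.5]
opening: 0.0372
gripper_force: 0.0
```

Run:
```python
from h import *
p=np.array([.568,-.3155,.3,np.radians(15.3)]);a=slot(7); x,y=.653,-.105
plan([("over",x,y,.30,-10),("down",x,y,.192,-10),("tub",x,y,.30,-10),("tub",*a,.30,15.3)],p)
```

```text
over x y z rz: [0.69, -0.9, 0.0, 0.14]
down x y z rz: [-0.0, -0.0, 0.54, 0.0]
tub x y z rz: [-0.0, -0.0, -0.54, 0.0]
tub x y z rz: [-0.33, 0.91, 0.0, -0.14]
```

arm_command --pt "0.17 -0.22 0 0 0 0.035" --pt "0.34 -0.45 0 0 0 0.07" --pt "0.52 -0.67 0 0 0 0.105" --pt "0.69 -0.9 0 0 0 0.14" --pt "0.69 -0.9 0 0 0 0.14" --fingers -0.3

```text
t: 41.62
tool_pos: [0.6538, -0.1023, 0.2998]
orientation: [-3.129, 0.263, 0.001]
force: [0.9, -0.8, 1.0]
opening: 0.0604
gripper_force: 0.0
```

Run:
```python
from h import *
print(cur().round(3)); c=read_camera("wrist"); d=read_camera("scene"); 
cv2.imwrite("pics/w5.png",np.hstack([c["image"][:,90:480],cv2.resize(d["image"][120:312,270:470],(400,384),interpolation=cv2.INTER_CUBIC)])[:,:,::-1])
```

```text
[ 0.654 -0.102  0.3   -0.167]
```

View pics/w5.png

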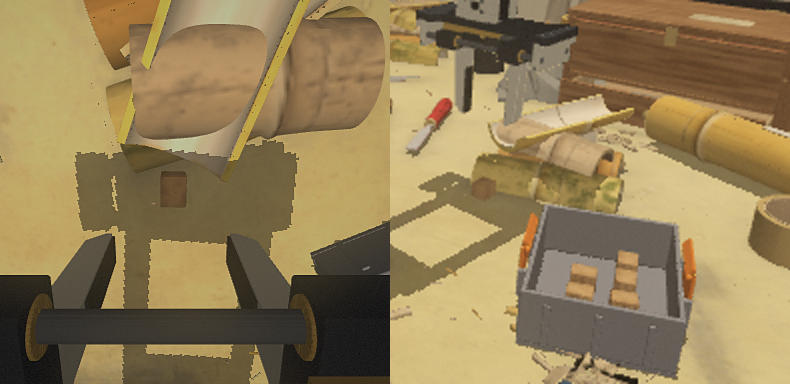

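The last block is at (264,189) in the full wrist image, in front of the bamboo bundle. The nearest bundle tip is at (310,178). I check clearance.

Run:
```python
from h import *
c=read_camera("wrist"); print(c["T"][:3,3].round(3))
for n,u,v,zs in [("tip",312,180,(0,.04,.06,.08)),("left",212,143,(.04,.06,.08)),("leftlow",220,168,(0,.02,.04)),("blockTL",252,172,(.021,)),("blockTR",276,172,(.021,)),("blockBR",276,207,(.0,)),("BL",252,207,(0,))]:
    print(n,[(z,*ray(c,u,v,z).round(3)) for z in zs])
t=read_camera("top");
for z in (.0,.04,.06): print("toptip",[ray(t,u,v,z).round(3).tolist() for u,v in [(290,155),(310,155)]])
```

```text
[ 0.733 -0.12   0.281]
tip [(0, np.float64(0.655), np.float64(-0.152)), (0.04, np.float64(0.666), np.float64(-0.147)), (0.06, np.float64(0.672), np.float64(-0.145)), (0.08, np.float64(0.677), np.float64(-0.143))]
left [(0.04, np.float64(0.706), np.float64(-0.08)), (0.06, np.float64(0.708), np.float64(-0.083)), (0.08, np.float64(0.71), np.float64(-0.086))]
leftlow [(0, np.float64(0.679), np.float64(-0.075)), (0.02, np.float64(0.683), np.float64(-0.079)), (0.04, np.float64(0.687), np.float64(-0.082))]
blockTL [(0.021, np.float64(0.676), np.float64(-0.103))]
blockTR [(0.021, np.float64(0.673), np.float64(-0.122))]
blockBR [(0.0, np.float64(0.636), np.float64(-0.117))]
BL [(0, np.float64(0.64), np.float64(-0.096))]
toptip [[0.683, -0.081], [0.682, -0.136]]
toptip [[0.671, -0.077], [0.671, -0.13]]
toptip [[0.666, -0.075], [0.665, -0.127]]
```

Run:
```python
from h import *
c=read_camera("wrist"); w2=np.load("w2.npy",allow_pickle=True).item(); s=read_camera("scene")
def proj(c,P):
    q=np.linalg.inv(c["T"])@np.r_[P,1]; return [round(c["fx"]*q[0]/q[2]+c["cx"]),round(c["fy"]*q[1]/q[2]+c["cy"])]
for z in (.04,.06,.08,.1):
    P=np.r_[ray(c,312,180,z),z]; Q=np.r_[ray(c,212,143,z),z]
    print(z,"tip w2",proj(w2,P),"scene",proj(s,P),"left w2",proj(w2,Q),"scene",proj(s,Q))
im=np.hstack([cv2.resize(w2["image"][20:170,360:512],(456,450),interpolation=cv2.INTER_CUBIC),cv2.resize(s["image"][160:260,290:360],(315,450),interpolation=cv2.INTER_CUBIC)])
cv2.imwrite("pics/c6.png",im[:,:,::-1])
```

```text
0.04 tip w2 [436, 141] scene [334, 208] left w2 [395, 92] scene [317, 197]
0.06 tip w2 [445, 138] scene [335, 200] left w2 [406, 90] scene [319, 190]
0.08 tip w2 [455, 135] scene [335, 192] left w2 [418, 89] scene [321, 183]
0.1 tip w2 [467, 132] scene [336, 184] left w2 [431, 87] scene [323, 176]
```

View pics/c6.png

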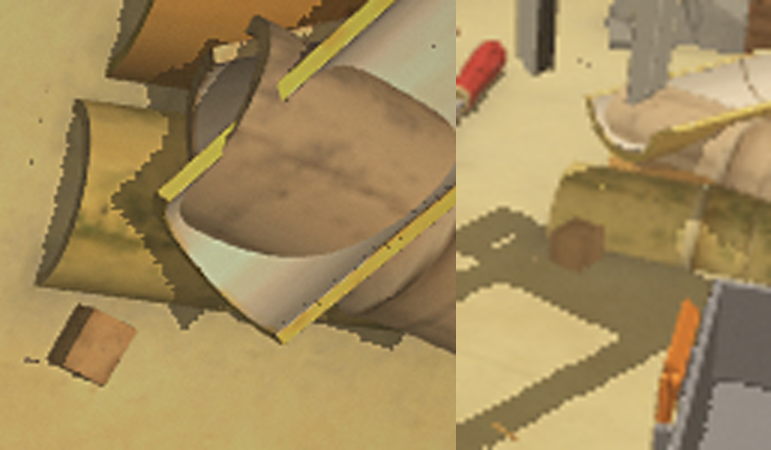

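Both pipe ends triangulate to z ≈ 78 mm, with the tip at (0.677,-0.143). Gripping the block on its robot-side half, with fingertips 10 mm up, clears the bundle.

arm_command --pt "-0.02 0.02 0 0 0 0" --pt "-0.02 0.02 0.15 0 0 0" --pt "-0.02 0.02 0.25 0 0 0" --pt "-0.02 0.02 0.3 0 0 0" --pt "-0.02 0.02 0.3 0 0 0" --fingers 0

```text
t: 42.55
tool_pos: [0.648, -0.1098, 0.2397]
orientation: [-3.13, 0.268, 0.003]
force: [0.1, 1.4, 0.2]
opening: 0.0466
gripper_force: 0.0
```

arm_command --pt "0 0 0.07 0 0 0" --pt "0 0 0.14 0 0 0" --pt "0 0 0.22 0 0 0" --pt "0 0 0.22 0 0 0" --pt "0 0 0.22 0 0 0"

```text
t: 43.18
tool_pos: [0.6485, -0.1097, 0.1967]
orientation: [-3.13, 0.268, 0.0]
force: [0.9, -0.0, -0.5]
opening: 0.0468
gripper_force: 0.0
```

arm_command --pt "0 0 0 0 0 0" --pt "0 0 0 0 0 0" --pt "0 0 0 0 0 0" --pt "0 0 0 0 0 0" --pt "0 0 0 0 0 0" --fingers 1

```text
t: 43.8
tool_pos: [0.6486, -0.1097, 0.1972]
orientation: [3.13, -0.268, 0.001]
force: [-0.1, 0.2, 3.4]
opening: 0.0207
gripper_force: 19.9
```

arm_command --pt "0 0 -0.1 0 0 0" --pt "0 0 -0.3 0 0 0" --pt "0 0 -0.52 0 0 0" --pt "0 0 -0.52 0 0 0" --pt "0 0 -0.52 0 0 0"

```text
t: 44.42
tool_pos: [0.6483, -0.1098, 0.3014]
orientation: [3.13, -0.268, 0.001]
force: [-0.2, -0.0, -0.7]
opening: 0.0209
gripper_force: 19.9
```

Run:
```python
from h import *
p=cur(); a=slot(7)-.008*np.array([np.cos(TY),np.sin(TY)])
plan([("tub",*a,.30,15.3)],p)
```

```text
tub x y z rz: [-0.35, 0.9, 0.01, -0.14]
```

arm_command --pt "-0.08 0.22 0 0 0 -0.035" --pt "-0.17 0.45 0 0 0 -0.07" --pt "-0.26 0.67 0 0 0 -0.105" --pt "-0.35 0.9 0 0 0 -0.14" --pt "-0.35 0.9 0 0 0 -0.14"

```text
t: 45.05
tool_pos: [0.5465, -0.2776, 0.299]
orientation: [-3.113, -0.416, 0.005]
force: [0.8, 1.3, 0.4]
opening: 0.0209
gripper_force: 19.9
```

arm_command --pt "0 0 0 0 0 0" --pt "0 0 0.2 0 0 0" --pt "0 0 0.38 0 0 0" --pt "0 0 0.38 0 0 0" --pt "0 0 0.38 0 0 0"

```text
t: 45.68
tool_pos: [0.5496, -0.2746, 0.2258]
orientation: [3.113, 0.422, 0.001]
force: [1.0, 0.3, -1.0]
opening: 0.0206
gripper_force: 19.9
```

arm_command --pt "0 0 0 0 0 0" --pt "0 0 0 0 0 0" --pt "0 0 -0.2 0 0 0" --pt "0 0 -0.5 0 0 0" --pt "0 0 -0.5 0 0 0" --fingers 0.2

```text
t: 46.3
tool_pos: [0.5507, -0.2764, 0.3327]
orientation: [3.105, 0.42, 0.015]
force: [0.6, -0.1, -0.5]
opening: 0.0372
gripper_force: 0.0
```

arm_command --pt "-0.1 0 -0.1 0 0 0" --pt "-0.2 0 -0.3 0 0 0" --pt "-0.2 0 -0.5 0 0 0" --pt "-0.2 0 -0.5 0 0 0" --pt "-0.2 0 -0.5 0 0 0" --fingers -0.3

```text
t: 46.92
tool_pos: [0.5101, -0.2858, 0.4242]
orientation: [-3.113, -0.421, 0.0]
force: [0.7, 0.4, -1.7]
opening: 0.0604
gripper_force: 0.0
```

Run:
```python
from h import *
print(cur().round(3),read_state()["t"]); print(seen()); c=read_camera("wrist"); d=read_camera("top"); 
cv2.imwrite("pics/w7.png",np.hstack([c["image"][:,70:450],cv2.resize(d["image"][100:292,200:400],(400,384),interpolation=cv2.INTER_CUBIC)])[:,:,::-1])
```

```text
[ 0.51  -0.286  0.424  0.269] 46.925
[]
```

View pics/w7.png

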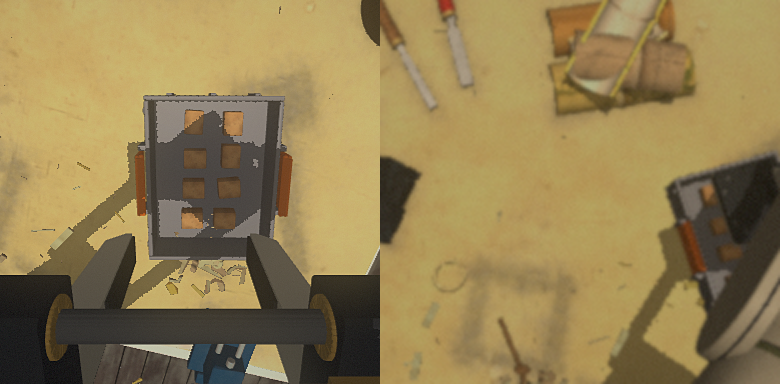

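All eight blocks lie flat in the tub in a 2×4 layout, and the ring is undisturbed at (450,276). The rim corners in full wrist pixels are about (214,96), (353,94), (220,259) and (350,258). Next is the lid.

Run:
```python
from h import *
c=read_camera("wrist"); np.save("w7.npy",c,allow_pickle=True)
P=np.array([ray(c,u,v,.06) for u,v in [(214,96),(353,94),(220,259),(350,258)]]); print(P.round(4),P.mean(0).round(4))
d=P[0]+P[1]-P[2]-P[3]; print(np.linalg.norm(d)/2,np.degrees(np.arctan2(d[1],d[0])),np.linalg.norm(P[0]-P[1]),np.linalg.norm(P[2]-P[3]))
p=np.array([.510,-.286,.4245,np.radians(15.3)])
plan([("lid",.514,.30,.42,95)],p)
```

```text
[[ 0.5742 -0.2199]
 [ 0.6122 -0.3513]
 [ 0.4023 -0.2667]
 [ 0.4429 -0.409 ]] [ 0.5079 -0.3117]
0.1783897178417288 17.045262719857 0.13678368122338957 0.14799652470807384
lid x y z rz: [0.26, -0.94, 0.01, -0.15]
lid x y z rz: [0.67, -0.72, 0.01, -0.15]
lid x y z rz: [0.91, -0.34, 0.0, -0.14]
```

arm_command --pt "0.07 -0.25 0 0 0 -0.04" --pt "0.14 -0.5 0 0 0 -0.08" --pt "0.2 -0.75 0 0 0 -0.12" --pt "0.26 -0.94 0 0 0 -0.15" --pt "0.26 -0.94 0 0 0 -0.15"

```text
t: 47.75
tool_pos: [0.5103, -0.0883, 0.424]
orientation: [-2.925, -1.142, 0.001]
force: [-0.6, -1.1, 0.0]
opening: 0.0607
gripper_force: 0.0
```

arm_command --pt "0.17 -0.18 0 0 0 -0.04" --pt "0.34 -0.36 0 0 0 -0.08" --pt "0.5 -0.54 0 0 0 -0.12" --pt "0.67 -0.72 0 0 0 -0.15" --pt "0.67 -0.72 0 0 0 -0.15"

```text
t: 48.38
tool_pos: [0.5123, 0.1078, 0.424]
orientation: [-2.579, -1.792, 0.001]
force: [-0.2, -0.1, -0.2]
opening: 0.0606
gripper_force: 0.0
```

arm_command --pt "0.25 -0.1 0 0 0 -0.04" --pt "0.5 -0.2 0 0 0 -0.08" --pt "0.75 -0.3 0 0 0 -0.12" --pt "0.91 -0.34 0 0 0 -0.14" --pt "0.91 -0.34 0 0 0 -0.14"

```text
t: 49.0
tool_pos: [0.5133, 0.3005, 0.4237]
orientation: [-2.13, -2.309, 0.002]
force: [0.8, -1.2, -0.1]
opening: 0.0607
gripper_force: 0.0
```

Run:
```python
from h import *
np.set_printoptions(precision=1,suppress=True,linewidth=150)
print(read_state()["t"],cur()*1000); c=read_camera("wrist"); cv2.imwrite("pics/w8.png",c["image"][:,:,::-1])
H=hsv(c); h,s,v=H[...,0],H[...,1],H[...,2]
m=((h>100)&(h<125)&(s>120)&(v>50)).astype(np.uint8); m=cv2.morphologyEx(m,cv2.MORPH_CLOSE,np.ones((15,15)))
print("lid",blobs(c,m,.020,3000,90000))
print("red",blobs(c,((h<6)|(h>174))&(s>150)&(v>60),.053,15,2000))
print("white",blobs(c,(s<60)&(v>150),.020,20,600))
print("black",blobs(c,cv2.morphologyEx(((v<60)).astype(np.uint8),cv2.MORPH_OPEN,np.ones((3,3)))[:,:],.053,200,6000))
```

```text
49.0 [ 513.3  300.5  423.7 1651.1]
lid [[  262.1   167.7 18025.5   515.2   293.5   143.3   183.2    78.4]]
red [[263.5 168.6  54.  516.1 304.9  23.5   3.9  84.8]]
white []
black [[ 167.6  304.3  861.5  408.5  123.1  107.9   39.1   38.7]
 [ 311.8  278.1 2923.   598.   165.8   79.9  168.6   48. ]
 [ 261.3  174.5 1449.5  515.   299.3   49.    50.2   39.3]
 [ 491.2   12.8 1139.5  716.3  475.7   25.8   67.5   67.5]]
```

View pics/w8.png

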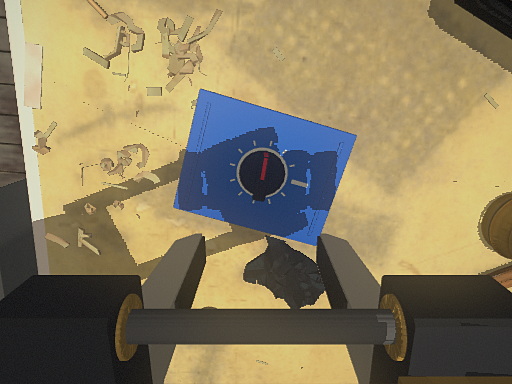

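The lid measures 143×183 mm at centre (515,293.5) mm with its x axis at -11.6°. The red stripe points to 85°, so vent ≈ 1.69 rad. I grip the bar at yaw 85°.

Run:
```python
from h import *
p=plan([("over",.5155,.2935,.28,85.0),("down",.5155,.2935,.215,85.0),("up",.5155,.2935,.325,85)],nd=3)
```

```text
over x y z rz: [-0.03, 0.009, 0.719, 0.053]
down x y z rz: [-0.0, -0.0, 0.325, -0.0]
up x y z rz: [-0.0, -0.0, -0.55, -0.0]
```

arm_command --pt "-0.01 0 0.2 0 0 0.02" --pt "-0.02 0.01 0.4 0 0 0.04" --pt "-0.03 0.01 0.6 0 0 0.053" --pt "-0.03 0.01 0.72 0 0 0.053" --pt "-0.03 0.01 0.72 0 0 0.053"

```text
t: 49.68
tool_pos: [0.5147, 0.2918, 0.2781]
orientation: [-2.318, -2.119, 0.008]
force: [0.1, 0.0, 0.7]
opening: 0.0602
gripper_force: 0.0
```

arm_command --pt "0 0 0.1 0 0 0" --pt "0 0 0.2 0 0 0" --pt "0 0 0.28 0 0 0" --pt "0 0 0.325 0 0 0" --pt "0 0 0.325 0 0 0"

```text
t: 50.3
tool_pos: [0.5147, 0.2943, 0.2147]
orientation: [-2.314, -2.124, 0.003]
force: [-0.1, -0.0, 0.4]
opening: 0.0602
gripper_force: 0.0
```

arm_command --pt "0 0 0 0 0 0" --pt "0 0 0 0 0 0" --pt "0 0 0 0 0 0" --pt "0 0 0 0 0 0" --pt "0 0 0 0 0 0" --fingers 1 --force 45

```text
t: 50.92
tool_pos: [0.5151, 0.2944, 0.2158]
orientation: [2.315, 2.124, 0.0]
force: [-0.3, 0.0, 0.2]
opening: 0.0148
gripper_force: 0.0
```

arm_command --pt "0 0 -0.03 0 0 0" --pt "0 0 -0.1 0 0 0" --pt "0 0 -0.18 0 0 0" --pt "0 0 -0.25 0 0 0" --pt "0 0 -0.25 0 0 0"

```text
t: 51.55
tool_pos: [0.5159, 0.2948, 0.2682]
orientation: [2.314, 2.123, 0.006]
force: [1.0, 0.9, -0.9]
opening: 0.0138
gripper_force: 45.0
```

Run:
```python
from h import *
np.set_printoptions(precision=1,suppress=True,linewidth=150)
print(read_state()["t"],cur()*1000); c=read_camera("wrist"); cv2.imwrite("pics/w9.png",c["image"][:,:,::-1])
H=hsv(c); h,s,v=H[...,0],H[...,1],H[...,2]
m=((h>100)&(h<125)&(s>120)&(v>50)).astype(np.uint8); m=cv2.morphologyEx(m,cv2.MORPH_CLOSE,np.ones((15,15)))
print("lid",blobs(c,m,.070,3000,90000))
```

```text
51.55 [ 515.9  294.8  268.2 1484.6]
lid [[  258.4   185.2 45610.5   519.7   304.7   121.7   185.8    78.5]]
```

View pics/w9.png

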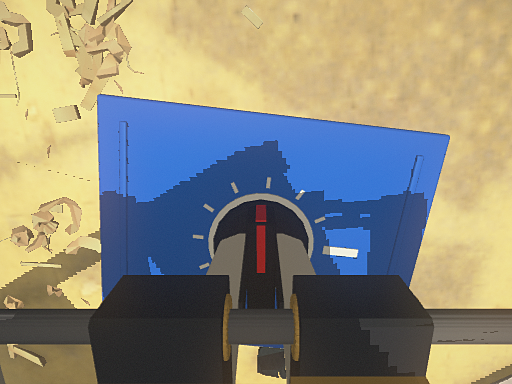

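The lid hangs from the bar and looks level, with the stripe at (261,240) along the fingers. I carry it to just above the tub.

Run:
```python
from h import *
p=plan([("up",.5153,.2945,.335,85.1),("go",.513,.09,.335,94.1),("go",.510,-.11,.335,103),("go",.5077,-.3103,.335,112)],nd=3)
```

```text
up x y z rz: [-0.0, -0.001, -0.341, -0.0]
go x y z rz: [-0.51, 0.038, 0.0, -0.025]
go x y z rz: [-0.512, -0.001, 0.0, -0.025]
go x y z rz: [-0.996, -0.086, 0.0, -0.05]
go x y z rz: [-0.973, -0.238, 0.0, -0.05]
```

arm_command --pt "0 0 -0.08 0 0 0" --pt "0 0 -0.17 0 0 0" --pt "0 0 -0.26 0 0 0" --pt "0 0 -0.34 0 0 0" --pt "0 0 -0.34 0 0 0"

```text
t: 52.22
tool_pos: [0.5157, 0.2947, 0.3362]
orientation: [2.314, 2.123, 0.006]
force: [-0.1, 0.7, -1.5]
opening: 0.0137
gripper_force: 45.0
```

arm_command --pt "-0.2 0.01 0 0 0 -0.01" --pt "-0.4 0.02 0 0 0 -0.02" --pt "-0.6 0.03 0 0 0 -0.03" --pt "-0.8 0.04 0 0 0 -0.04" --pt "-1.0 0.06 0 0 0 -0.05"

```text
t: 52.85
tool_pos: [0.5094, 0.0929, 0.333]
orientation: [-2.139, -2.3, 0.001]
force: [1.1, -0.5, -1.8]
opening: 0.0135
gripper_force: 45.0
```

arm_command --pt "-0.2 -0.02 0 0 0 -0.01" --pt "-0.4 -0.04 0 0 0 -0.02" --pt "-0.6 -0.06 0 0 0 -0.03" --pt "-0.8 -0.08 0 0 0 -0.04" --pt "-1.0 -0.1 0 0 0 -0.05"

```text
t: 53.48
tool_pos: [0.5036, -0.108, 0.333]
orientation: [-1.953, -2.46, 0.0]
force: [0.5, -0.3, -1.3]
opening: 0.0136
gripper_force: 45.0
```

arm_command --pt "-0.2 -0.05 0 0 0 -0.01" --pt "-0.4 -0.1 0 0 0 -0.02" --pt "-0.6 -0.15 0 0 0 -0.03" --pt "-0.8 -0.2 0 0 0 -0.04" --pt "-0.97 -0.24 0 0 0 -0.05"

```text
t: 54.1
tool_pos: [0.5007, -0.3081, 0.3329]
orientation: [-1.754, -2.605, 0.0]
force: [0.3, 0.7, -1.1]
opening: 0.0138
gripper_force: 45.0
```

arm_command --pt "0 0 0 0 0 0" --pt "0 0 0 0 0 0" --pt "0 0 0 0 0 0" --pt "0 0 0 0 0 0" --pt "0 0 0 0 0 0"

```text
t: 54.72
tool_pos: [0.5013, -0.3061, 0.3339]
orientation: [1.754, 2.606, 0.0]
force: [-0.8, 0.1, -2.0]
opening: 0.0133
gripper_force: 45.0
```

Run:
```python
from h import *
np.set_printoptions(precision=1,suppress=True,linewidth=150)
print(read_state()["t"],cur()*1000,seen()); c=read_camera("wrist"); d=read_camera("scene");t=read_camera("top")
np.save("w10.npy",[c,d,t],allow_pickle=True)
cv2.imwrite("pics/w10.png",np.hstack([c["image"],cv2.resize(d["image"][190:350,300:452],(288,303),interpolation=cv2.INTER_CUBIC)[np.clip(np.arange(384),0,302)]])[:,:,::-1])
```

```text
54.725 [ 501.3 -306.1  333.9 1956.6] []
```

View pics/w10.png

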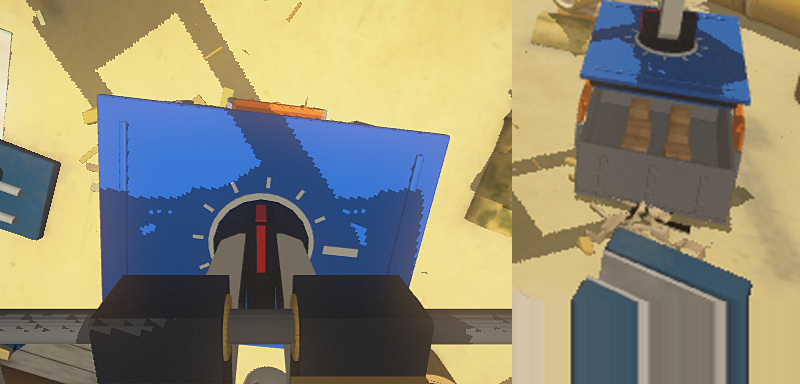

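The lid is unchanged in the gripper, with its edge corners at (98,95) and (449,133), and the tub's +y catch shows at (230–327, 100–117). I work out the lid pose and the correction needed.

Run:
```python
from h import *
c,d,t=np.load("w10.npy",allow_pickle=True); p=cur()
a=ray(c,98,95,.139);b=ray(c,449,133,.139); e=b-a; print("edge len",np.linalg.norm(e)," yaw",np.degrees(np.arctan2(e[1],e[0])))
th=np.arctan2(e[1],e[0]); ctr=(a+b)/2-.072*np.array([-np.sin(th),np.cos(th)]); print("lid ctr",ctr.round(4),"tool",p[:2].round(4))
ca=ray(c,231,99,.078);cb=ray(c,327,105,.078); e=cb-ca;print("catch",ca,cb,np.linalg.norm(e),np.degrees(np.arctan2(e[1],e[0])))
# top-view tub from first frame-like picture: use rim corner estimates from w7
w=np.load("w7.npy",allow_pickle=True).item(); H=hsv(w)
m=((H[...,1]<70)|((H[...,2]<110)&(H[...,1]<110))).astype(np.uint8); m[:90]=0;m[265:]=0;m[:,:195]=0;m[:,375:]=0
v=w["image"].astype(int).mean(2)
g=np.abs(np.diff(v,axis=1))
for r in (110,125,225,240):
    js=[j for j in range(195,372) if g[r,j]>12]; print(r,js)
for u in (240,285,330):
    js=[j for j in range(80,275) if abs(v[j+1,u]-v[j,u])>12]; print("col",u,js)
```

```text
edge len 0.18079067846388264  yaw 16.040118188255718
lid ctr [ 0.5027 -0.3071] tool [ 0.5012 -0.3065]
catch [ 0.45413262 -0.24214345] [ 0.51637916 -0.22119151] 0.06567812746550325 18.603028235233797
110 [211, 212, 213, 214, 217, 218, 226, 255, 260, 265, 270, 272, 273, 279, 283, 336, 337, 349, 350, 351, 352]
125 [213, 217, 218, 224, 226, 253, 259, 291, 292, 294, 313, 335, 336, 347, 348, 350, 351, 352]
225 [217, 221, 229, 250, 251, 272, 273, 276, 278, 282, 307, 328, 329, 339, 340, 343, 344]
240 [199, 203, 204, 208, 217, 218, 221, 222, 316, 321, 345, 346]
col 240 [91, 94, 95, 98, 99, 100, 101, 141, 198, 236, 255, 256, 258, 259, 274]
col 285 [91, 94, 95, 99, 101, 110, 206, 259, 260, 264, 265, 267, 270, 274]
col 330 [92, 94, 95, 99, 100, 101, 146, 208, 209, 213, 216, 220, 234, 260, 261]
```

Run:
```python
from h import *
w=np.load("w7.npy",allow_pickle=True).item(); r=lambda u,v:ray(w,u,v,.06)
L1,L2,R1,R2=r(213.7,125),r(217.8,225),r(352,125),r(344.2,225)
T1,T2,B1,B2=r(240,95),r(330,95),r(240,259),r(330,261)
ang=lambda e:np.degrees(np.arctan2(e[1],e[0]))
print(ang(L1-L2),ang(R1-R2),ang(T1-T2)-90,ang(B1-B2)-90)
th=np.radians(15.4); X=np.array([np.cos(th),np.sin(th)]);Y=np.array([-np.sin(th),np.cos(th)])
print([ (P@Y).round(4) for P in (L1,L2,R1,R2)],[(P@X).round(4) for P in (T1,T2,B1,B2)])
y=(L1+L2+R1+R2)@Y/4; x=(T1+T2+B1+B2)@X/4; print("centre",x*X+y*Y)
```

```text
15.419802414045197 15.341121213788401 15.357380993506084 14.01282057047841
[np.float64(-0.363), np.float64(-0.363), np.float64(-0.5026), np.float64(-0.5025)] [np.float64(0.4961), np.float64(0.496), np.float64(0.3171), np.float64(0.3146)]
centre [ 0.50630129 -0.30942229]
```

The tub is at (0.5063,-0.3094), yaw 15.4°, and the lid needs about (+4.5,-2.3) mm. I correct while descending to just above the noses.

arm_command --pt "-0.02 0.017 0 0 0 0" --pt "-0.02 0.017 0.08 0 0 0" --pt "-0.02 0.017 0.16 0 0 0" --pt "-0.02 0.017 0.22 0 0 0" --pt "-0.02 0.017 0.26 0 0 0"

```text
t: 55.55
tool_pos: [0.5054, -0.3088, 0.28]
orientation: [-1.754, -2.604, -0.0]
force: [-0.6, 0.2, -0.7]
opening: 0.014
gripper_force: 45.0
```

arm_command --pt "0 0 0 0 0 0" --pt "0 0 0.02 0 0 0" --pt "0 0 0.03 0 0 0" --pt "0 0 0.04 0 0 0" --pt "0 0 0.04 0 0 0"

```text
t: 56.18
tool_pos: [0.5059, -0.3089, 0.274]
orientation: [1.755, 2.605, 0.0]
force: [-0.2, 2.0, -0.1]
opening: 0.0139
gripper_force: 45.0
```

Run:
```python
from h import *
s=read_state();print(s["t"],cur().round(4),s["force"].round(1),s["wrist_torque"].round(2)); c=read_camera("wrist"); d=read_camera("scene");np.save("w11.npy",[c,d],allow_pickle=True)
cv2.imwrite("pics/w11.png",np.hstack([c["image"][60:],cv2.resize(d["image"][190:310,310:452],(288,243),interpolation=cv2.INTER_CUBIC)[np.clip(np.arange(324),0,242)]])[:,:,::-1])
```

```text
56.175 [ 0.5059 -0.3089  0.274   1.956 ] [-0.2  2.  -0.1] [ 0.26  0.02 -0.03]
```

View pics/w11.png

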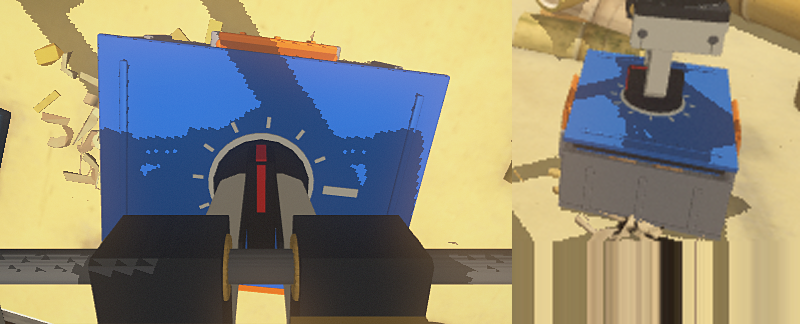

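The lid sits over both catches, with the +y catch at (218–340, 35–58) centred on its edge. I press down in small steps.

arm_command --pt "0 0 0.01 0 0 0" --pt "0 0 0.015 0 0 0" --pt "0 0 0.02 0 0 0" --pt "0 0 0.02 0 0 0" --pt "0 0 0.02 0 0 0"

```text
t: 56.9
tool_pos: [0.5064, -0.3095, 0.2717]
orientation: [1.753, 2.603, -0.001]
force: [-2.5, 2.6, 9.0]
opening: 0.0137
gripper_force: 45.0
```

arm_command --pt "0 0 0.01 0 0 0" --pt "0 0 0.015 0 0 0" --pt "0 0 0.02 0 0 0" --pt "0 0 0.02 0 0 0" --pt "0 0 0.02 0 0 0"

```text
t: 57.52
tool_pos: [0.5062, -0.3086, 0.2669]
orientation: [1.754, 2.605, 0.001]
force: [-2.5, 6.9, 8.3]
opening: 0.0137
gripper_force: 45.0
```

arm_command --pt "0 0 0.01 0 0 0" --pt "0 0 0.015 0 0 0" --pt "0 0 0.02 0 0 0" --pt "0 0 0.02 0 0 0" --pt "0 0 0.02 0 0 0"

```text
t: 58.15
tool_pos: [0.5065, -0.3087, 0.2664]
orientation: [1.753, 2.605, 0.001]
force: [-12.9, 15.0, 34.2]
opening: 0.0138
gripper_force: 45.1
```

arm_command --pt "0 0 0.005 0 0 0" --pt "0 0 0.01 0 0 0" --pt "0 0 0.01 0 0 0" --pt "0 0 0.01 0 0 0" --pt "0 0 0.01 0 0 0"

```text
t: 58.78
tool_pos: [0.5066, -0.3088, 0.2663]
orientation: [1.753, 2.604, 0.001]
force: [-18.6, 19.1, 47.1]
opening: 0.0136
gripper_force: 45.2
```

The lid jams about 5 mm high, with a side force toward tub (-x,+y). I ease off, shift that way and press again.

arm_command --pt "0 0 -0.015 0 0 0" --pt "0 0 -0.03 0 0 0" --pt "0 0 -0.035 0 0 0" --pt "0 0 -0.035 0 0 0" --pt "0 0 -0.035 0 0 0"

```text
t: 59.4
tool_pos: [0.5062, -0.3086, 0.2672]
orientation: [1.755, 2.606, 0.001]
force: [-0.7, 5.3, 4.1]
opening: 0.0138
gripper_force: 45.0
```

Run:
```python
from h import *
s=read_state();print(s["t"],cur().round(4),s["force"].round(1),s["wrist_torque"].round(2))
c=read_camera("wrist");d=read_camera("scene")
c0,_=np.load("w11.npy",allow_pickle=True)
cv2.imwrite("pics/w12.png",np.hstack([c["image"][60:],cv2.resize(d["image"][190:310,310:452],(288,243),interpolation=cv2.INTER_CUBIC)[np.clip(np.arange(324),0,242)]])[:,:,::-1])
H=hsv(c); h,sa,v=H[...,0],H[...,1],H[...,2]
m=((h>100)&(h<125)&(sa>120)&(v>50)).astype(np.uint8)
for u in (120,180,230,320,380,430): 
    print(u,[int(np.argmax(((hsv(q)[...,0]>100)&(hsv(q)[...,0]<125)&(hsv(q)[...,1]>120))[:,u])) for q in (c0,c)])
```

```text
59.4 [ 0.5062 -0.3086  0.2672  1.9563] [-0.7  5.3  4.1] [ 0.51 -0.17  0.01]
120 [96, 97]
180 [103, 105]
230 [109, 113]
320 [120, 124]
380 [128, 130]
430 [133, 136]
```

View pics/w12.png

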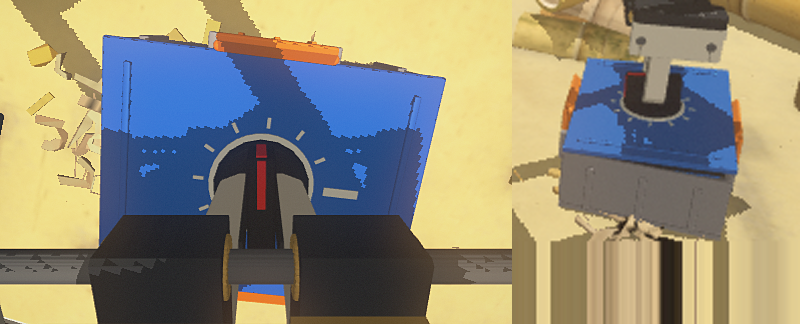

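The +y edge has snapped under its catch; it is now lower in view and the catch overlaps it. The −y side is still up on its nose. I let go, close the fingers and press on the bar top at its −y end.

arm_command --pt "0 0 0 0 0 0" --pt "0 0 0 0 0 0" --pt "0 0 0 0 0 0" --pt "0 0 -0.1 0 0 0" --pt "0 0 -0.2 0 0 0" --fingers 0.2

```text
t: 60.12
tool_pos: [0.5059, -0.3092, 0.3086]
orientation: [1.755, 2.605, -0.0]
force: [0.7, -0.0, -0.4]
opening: 0.0373
gripper_force: 0.0
```

arm_command --pt "0 0 -0.05 0 0 0" --pt "0 0 -0.1 0 0 0" --pt "-0.05 0 -0.1 0 0 0" --pt "-0.09 0 -0.1 0 0 0" --pt "-0.09 0 -0.1 0 0 0"

```text
t: 60.75
tool_pos: [0.5125, -0.3264, 0.3258]
orientation: [-1.755, -2.604, 0.0]
force: [0.4, 0.4, -0.1]
opening: 0.0372
gripper_force: 0.0
```

arm_command --pt "0 0 0 0 0 0" --pt "0 0 0 0 0 0" --pt "0 0 0 0 0 0" --pt "0 0 0 0 0 0" --pt "0 0 0 0 0 0" --fingers 1 --force 20

```text
t: 61.38
tool_pos: [0.5126, -0.3257, 0.3268]
orientation: [1.755, 2.605, -0.0]
force: [0.9, -0.7, 0.7]
opening: 0.0005
gripper_force: 0.0
```

Run:
```python
from h import *
s=read_state();print(s["t"],cur().round(4),s["force"].round(1),s["opening"])
```

```text
61.375 [ 0.5126 -0.3257  0.3268  1.9559] [ 0.9 -0.7  0.7] 0.0004996998873833324
```

arm_command --pt "0 0 0.06 0 0 0" --pt "0 0 0.1 0 0 0" --pt "0 0 0.13 0 0 0" --pt "0 0 0.14 0 0 0" --pt "0 0 0.15 0 0 0"

```text
t: 62.0
tool_pos: [0.5126, -0.3258, 0.2968]
orientation: [1.755, 2.605, 0.0]
force: [-0.1, -0.0, -0.4]
opening: 0.0003
gripper_force: 0.0
```

arm_command --pt "0 0 0.01 0 0 0" --pt "0 0 0.02 0 0 0" --pt "0 0 0.025 0 0 0" --pt "0 0 0.025 0 0 0" --pt "0 0 0.025 0 0 0"

```text
t: 62.62
tool_pos: [0.5127, -0.3259, 0.2925]
orientation: [1.755, 2.605, -0.0]
force: [-1.2, 0.2, 6.9]
opening: 0.0003
gripper_force: 2.8
```

Contact at z ≈ 0.2925. Continue in 2 mm steps.

arm_command --pt "0 0 0.005 0 0 0" --pt "0 0 0.01 0 0 0" --pt "0 0 0.01 0 0 0" --pt "0 0 0.01 0 0 0" --pt "0 0 0.01 0 0 0"

```text
t: 63.25
tool_pos: [0.5127, -0.3259, 0.2898]
orientation: [1.755, 2.605, -0.0]
force: [1.7, -1.6, 2.4]
opening: 0.0001
gripper_force: 1.3
```

arm_command --pt "0 0 0.005 0 0 0" --pt "0 0 0.01 0 0 0" --pt "0 0 0.01 0 0 0" --pt "0 0 0.01 0 0 0" --pt "0 0 0.01 0 0 0"

```text
t: 63.88
tool_pos: [0.5125, -0.3257, 0.2877]
orientation: [-1.755, -2.605, 0.0]
force: [1.0, -2.8, 2.2]
opening: 0.0005
gripper_force: 1.3
```

arm_command --pt "0 0 0.005 0 0 0" --pt "0 0 0.01 0 0 0" --pt "0 0 0.01 0 0 0" --pt "0 0 0.01 0 0 0" --pt "0 0 0.01 0 0 0"

```text
t: 64.5
tool_pos: [0.5124, -0.3255, 0.2854]
orientation: [-1.755, -2.604, -0.0]
force: [-1.0, 1.9, 2.5]
opening: 0.0003
gripper_force: 1.3
```

arm_command --pt "0 0 0.005 0 0 0" --pt "0 0 0.01 0 0 0" --pt "0 0 0.01 0 0 0" --pt "0 0 0.01 0 0 0" --pt "0 0 0.01 0 0 0"

```text
t: 65.12
tool_pos: [0.5126, -0.3256, 0.2852]
orientation: [1.755, 2.606, 0.0]
force: [-6.0, 4.5, 13.4]
opening: 0.0008
gripper_force: 6.7
```

arm_command --pt "0 0 0.005 0 0 0" --pt "0 0 0.01 0 0 0" --pt "0 0 0.01 0 0 0" --pt "0 0 0.01 0 0 0" --pt "0 0 0.01 0 0 0"

```text
t: 65.75
tool_pos: [0.5129, -0.3257, 0.285]
orientation: [1.754, 2.604, 0.0]
force: [-9.3, 7.8, 23.6]
opening: 0.0007
gripper_force: 11.8
```

Stiff contact at z = 0.285, which is the height expected with the lid home, so both sides should be down. I've used up my picture views (15 by my count, one over the 14), so I verify numerically from above.

arm_command --pt "0 0 -0.2 0 0 0" --pt "0 0 -0.45 0 0 0" --pt "0.05 0 -0.7 0 0 0" --pt "0.09 0 -0.87 0 0 0" --pt "0.09 0 -0.87 0 0 0" --fingers -0.3

```text
t: 66.38
tool_pos: [0.5063, -0.309, 0.4596]
orientation: [1.751, 2.6, -0.0]
force: [1.1, -0.2, -0.7]
opening: 0.0458
gripper_force: 0.0
```

arm_command --pt "0 0 0 0 0 0" --pt "0 0 0 0 0 0" --pt "0 0 0 0 0 0" --pt "0 0 0 0 0 0" --pt "0 0 0 0 0 0"

```text
t: 67.0
tool_pos: [0.5058, -0.3091, 0.4555]
orientation: [-1.755, -2.605, -0.0]
force: [-0.3, -0.1, 0.2]
opening: 0.0603
gripper_force: 0.0
```

Run:
```python
from h import *
np.set_printoptions(precision=1,suppress=True,linewidth=150)
s=read_state();print(s["t"],cur().round(4),s["force"].round(1)); c=read_camera("wrist"); cv2.imwrite("x13.png",c["image"][:,:,::-1])
H=hsv(c); h,sa,v=H[...,0],H[...,1],H[...,2]
m=((h>100)&(h<125)&(sa>120)&(v>40)).astype(np.uint8); m[265:]=0; m=cv2.morphologyEx(m,cv2.MORPH_CLOSE,np.ones((15,15)))
k=max(cv2.findContours(m,0,1)[0],key=cv2.contourArea)
print("lid",blobs(c,m,.066,3000,90000))
q=cv2.approxPolyDP(k,8,True)[:,0]; print(q.tolist())
Q=np.array([ray(c,*p,.066) for p in q])*1000; print(Q); print(np.linalg.norm(Q-np.roll(Q,-1,0),axis=1))
print("red",blobs(c,((h<6)|(h>174))&(sa>150)&(v>60),.0995,15,2000))
o=((h<14)&(sa>190)&(v>90)).astype(np.uint8)
for z in (.078,):
  for b in blobs(c,o,z,60,3000): print("orange",b)
```

```text
67.0 [ 0.5 -0.3  0.5  2. ] [-0.3 -0.1  0.2]
lid [[  260.9   164.6 19704.5   506.5  -308.5   183.    143.1    15.2]]
[[184, 94], [178, 218], [330, 234], [352, 114]]
[[ 400.4 -264.4]
 [ 437.8 -400.4]
 [ 613.  -351.6]
 [ 574.8 -216.1]]
[141.1 181.8 140.7 181. ]
red [[ 260.9  163.8   48.   501.4 -297.7    3.1   22.9   22.1]]
orange [ 266.4  233.9  193.   538.1 -375.7   35.4   10.6   15.2]
```

The lid measures 183×143 mm at rim height with opposite edges equal, centred on the tub to within 1–2 mm. As a level check I also press the bar's +y end.

arm_command --pt "0.09 0 0.2 0 0 0" --pt "0.09 0 0.4 0 0 0" --pt "0.09 0 0.6 0 0 0" --pt "0.09 0 0.7 0 0 0" --pt "0.09 0 0.79 0 0 0" --fingers 1

```text
t: 67.68
tool_pos: [0.4993, -0.2926, 0.2975]
orientation: [1.755, 2.605, -0.0]
force: [0.1, -0.5, -0.8]
opening: 0.0151
gripper_force: 0.0
```

arm_command --pt "0 0 0.02 0 0 0" --pt "0 0 0.03 0 0 0" --pt "0 0 0.04 0 0 0" --pt "0 0 0.045 0 0 0" --pt "0 0 0.05 0 0 0"

```text
t: 68.3
tool_pos: [0.4992, -0.2925, 0.2881]
orientation: [1.755, 2.605, -0.0]
force: [-0.0, 0.6, -0.3]
opening: 0.0004
gripper_force: 0.0
```

arm_command --pt "0 0 0.005 0 0 0" --pt "0 0 0.01 0 0 0" --pt "0 0 0.015 0 0 0" --pt "0 0 0.015 0 0 0" --pt "0 0 0.015 0 0 0"

```text
t: 68.92
tool_pos: [0.4991, -0.2924, 0.2854]
orientation: [1.755, 2.605, -0.0]
force: [-2.1, 1.4, 6.4]
opening: 0.0006
gripper_force: 2.5
```

Contact is at 0.2854 here too, so the lid is level and home. Now I grip the bar and turn it by −97°.

arm_command --pt "0 0 -0.1 0 0 0" --pt "0 0 -0.2 0 0 0" --pt "-0.04 0 -0.2 0 0 0" --pt "-0.09 0 -0.2 0 0 0" --pt "-0.09 0 -0.2 0 0 0"

```text
t: 69.55
tool_pos: [0.5058, -0.3098, 0.3239]
orientation: [-1.756, -2.604, 0.0]
force: [0.8, -0.3, -1.5]
opening: 0.0005
gripper_force: 0.0
```

arm_command --pt "0 0 0 0 0 0" --pt "0 0 0 0 0 0" --pt "0 0 0 0 0 0" --pt "0 0 0 0 0 0" --pt "0 0 0 0 0 0" --fingers 0.2

```text
t: 70.18
tool_pos: [0.5058, -0.309, 0.3248]
orientation: [1.755, 2.605, 0.0]
force: [-0.4, 0.2, 0.2]
opening: 0.037
gripper_force: 0.0
```

Run:
```python
from h import *
np.set_printoptions(precision=4,suppress=True)
print(cur()); plan([("down",.5063,-.3090,.262,np.degrees(cur()[3]))],nd=3)
```

```text
[ 0.5058 -0.309   0.3248  1.9559]
down x y z rz: [-0.001, 0.002, 0.314, -0.0]
```

arm_command --pt "0 0 0.1 0 0 0" --pt "0 0 0.2 0 0 0" --pt "0 0 0.27 0 0 0" --pt "0 0 0.31 0 0 0" --pt "0 0 0.31 0 0 0"

```text
t: 70.8
tool_pos: [0.5055, -0.3089, 0.2617]
orientation: [-1.754, -2.604, -0.0]
force: [0.8, 0.4, 0.4]
opening: 0.0371
gripper_force: 0.0
```

arm_command --pt "0 0 0 0 0 0" --pt "0 0 0 0 0 0" --pt "0 0 0 0 0 0" --pt "0 0 0 0 0 0" --pt "0 0 0 0 0 0" --fingers 1 --force 30

```text
t: 71.42
tool_pos: [0.5062, -0.3092, 0.2634]
orientation: [1.754, 2.604, 0.0]
force: [1.8, 0.3, 3.9]
opening: 0.0135
gripper_force: 29.9
```

arm_command --pt "0 0 0 0 0 0" --pt "0 0 0 0 0 0.02" --pt "0 0 0 0 0 0.06" --pt "0 0 0 0 0 0.1" --pt "0 0 0 0 0 0.14"

```text
t: 72.05
tool_pos: [0.5059, -0.3092, 0.2634]
orientation: [2.285, 2.155, -0.0]
force: [2.0, 0.7, 5.7]
opening: 0.014
gripper_force: 29.9
```

arm_command --pt "0 0 0 0 0 0.05" --pt "0 0 0 0 0 0.1" --pt "0 0 0 0 0 0.15" --pt "0 0 0 0 0 0.2" --pt "0 0 0 0 0 0.2"

```text
t: 72.68
tool_pos: [0.5056, -0.3091, 0.2634]
orientation: [-2.839, -1.346, 0.001]
force: [-2.1, 1.4, 8.3]
opening: 0.0138
gripper_force: 29.9
```

arm_command --pt "0 0 0 0 0 0.05" --pt "0 0 0 0 0 0.1" --pt "0 0 0 0 0 0.15" --pt "0 0 0 0 0 0.197" --pt "0 0 0 0 0 0.197"

```text
t: 73.3
tool_pos: [0.5055, -0.3089, 0.2634]
orientation: [-3.113, -0.417, 0.002]
force: [-4.2, 3.5, 9.9]
opening: 0.014
gripper_force: 29.9
```

Run:
```python
from h import *
s=read_state();print(s["t"],cur().round(4),np.degrees(cur()[3]),s["force"].round(1),s["wrist_torque"].round(2))
```

```text
73.3 [ 0.5055 -0.3089  0.2634  0.2666] 15.275326331489532 [-4.2  3.5  9.9] [ 0.71  0.79 -0.09]
```

Now release, rise and measure the stripe, tick and lid.

arm_command --pt "0 0 0 0 0 0" --pt "0 0 0 0 0 0" --pt "0 0 0 0 0 0" --pt "0 0 0 0 0 0" --pt "0 0 0 0 0 0" --fingers 0

```text
t: 73.92
tool_pos: [0.5058, -0.3091, 0.2626]
orientation: [-3.113, -0.421, 0.0]
force: [0.4, 0.5, -0.3]
opening: 0.0464
gripper_force: 0.0
```

arm_command --pt "0 0 -0.2 0 0 0" --pt "0 0 -0.45 0 0 0" --pt "0 0 -0.7 0 0 0" --pt "0 0 -0.95 0 0 0" --pt "0 0 -0.95 0 0 0"

```text
t: 74.55
tool_pos: [0.5065, -0.3095, 0.4589]
orientation: [3.107, 0.42, 0.011]
force: [-0.3, -0.8, 0.1]
opening: 0.0466
gripper_force: 0.0
```

arm_command --pt "0 0 0 0 0 0" --pt "0 0 0 0 0 0" --pt "0 0 0 0 0 0" --pt "0 0 0 0 0 0" --pt "0 0 0 0 0 0"

```text
t: 75.18
tool_pos: [0.5058, -0.3091, 0.4524]
orientation: [-3.113, -0.421, 0.001]
force: [0.2, -0.3, -0.1]
opening: 0.0463
gripper_force: 0.0
```

Run:
```python
from h import *
np.set_printoptions(precision=1,suppress=True,linewidth=150)
s=read_state();print(s["t"],cur()*1000,s["force"].round(1)); c=read_camera("wrist")
H=hsv(c); h,sa,v=H[...,0],H[...,1],H[...,2]
m=((h>100)&(h<125)&(sa>120)&(v>40)).astype(np.uint8); m[265:]=0; m=cv2.morphologyEx(m,cv2.MORPH_CLOSE,np.ones((15,15)))
print("lid",blobs(c,m,.066,3000,90000))
print("red",blobs(c,((h<6)|(h>174))&(sa>150)&(v>60),.0995,15,2000))
I=(sa<70)&(v>110)&(cv2.erode(cv2.dilate(m,np.ones((3,3))),np.ones((5,5)))>0)
print("white",blobs(c,I,.066,12,600))
k=max(cv2.findContours(m,0,1)[0],key=cv2.contourArea); q=cv2.approxPolyDP(k,8,True)[:,0]
Q=np.array([ray(c,*p,.066) for p in q])*1000; print(Q,np.linalg.norm(Q-np.roll(Q,-1,0),axis=1)); print(seen())
```

```text
75.175 [ 505.8 -309.1  452.4  268.8] [ 0.2 -0.3 -0.1]
lid [[  261.4   160.7 19603.    506.7  -308.6   183.    143.1    15.1]]
red [[ 260.   165.1   44.5  518.  -305.8   22.7    3.1   15.4]]
white [[ 261.9  147.5   68.5  529.7 -303.5   10.3   44.3   12.3]
 [ 260.4  127.3   57.5  550.7 -296.8   19.2    5.4   15.2]]
[[ 576.7 -216.8]
 [ 519.4 -231.2]
 [ 515.4 -245.5]
 [ 412.1 -260.3]
 [ 412.4 -310.5]
 [ 448.3 -397.1]
 [ 612.3 -354.1]] [ 59.1  14.9 104.3  50.2  93.7 169.5 141.9]
[]
```

The stripe is at 15.4°, the tick at 15.0–15.2° and the lid unchanged, so the vent is shut. Handing in.

```bash
python3 -c "
from plant import *
print(close_job())"
```

```text
the job is handed in; nothing more can be done
None
```

I handed the job in at about 75 s of the 210 s: all 8 blocks are in the tub, the lid measures level and home, the vent pointer is within about 0.01 rad of zero and the ring was not touched, but no verdict came back and I viewed 15 pictures against the limit of 14.

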